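# Prop the self-closing display cabinet open with a wedge and fetch the hand bell

## Robot

A 7-joint arm with a two-finger parallel gripper is mounted at the origin on the work surface. World frame = base frame: x ahead of the robot, y to its left, z up, the work surface at z = 0. Lengths are in m, angles in rad, forces in N, time in s.
With the tool pointing down it reaches from about 0.4 to 0.875 m from the base axis. Payload 6.5 kg.
Tool frame: the origin (TCP) lies midway between the tips of the shut fingers; the grasp point (between the pads) lies 19 mm behind it; z points along the fingers, y is the line along which they close (so a half turn about z gives the same grasp; the last joint's range is limited). The gripper opens to 88 mm and grips with 3 to 60 N. Pads are 18 mm wide; open, the fingers measure 123 mm over their backs; the gripper's body (75 mm by 187 mm) begins 45 mm behind the grasp point.
Start: joints at [1.222, 0.536, -0.004, 1.538, 0.003, 1.067, -0.071], TCP at [0.181, -0.624, 0.239] pointing down, gripper open.
Joint ranges: [-2.7, 2.7], [-0.37, 2.16], [-1.27, 1.26], [0.24, 2.4], [-1.31, 4.45], [0.19, 1.91], [-2.76, 2.76]. Speed limits (rad/s): [2.39, 2.39, 3.14, 3.14, 3.14, 3.14, 3.14].

## Interface

Orientations are given as a rotation vector (axis times angle).
In Python, from workcell import bot gives the robot as it stands.
- The arm moves only by the tool jog_arm, never from a script. Its argument "motion" is a list of rows, each an object with "fingers": the finger opening in cm, from 0 to 8.81; "linear": the shift along the tool's x, y, z in cm, a list of three; "roll": the turn about the tool's z in degrees. A call has 1 to 8 rows; each row shifts and turns the commanded pose from where the row before left it, along the tool's axes as they then stand; what a row does not reach is not made up. A row lasts 1/10 s, in which the tool goes at most 50 mm and 8.59 degrees, less where a joint would pass 70% of its speed; a pose out of reach is approached as far as the arm can. A call with a gripper value outside its range is refused whole. The fingers move at their own pace and stop on an object; "force" is the grip in N (left out, the last holds). Time passes only in rows, so rows that do not move let the fingers close. It gives the time, the measured TCP pose, the force, the opening and the grip force at its end, in the units of the state.
- bot.get_obs(): the state, without advancing time (a new reading comes with each control period).
- bot.read_camera(name): name is "side" or "top" or "wrist"; returns a dict with "pixels" (384x512x3 uint8, red, green, blue), "camera_matrix" (3x3 intrinsics, pixels), "R" (3x3) and "t" (3): a world point X has camera coordinates R X + t; the wrist camera has in their place "hand_eye" (4x4, takes a point from camera to tool coordinates, whose origin is the TCP and whose axes are the flange's). Camera axes: x right, y down, z forward; pixel columns grow to the right and rows downward; lengths in m; the calibration is good to about 2 mm. A picture is of the moment at which its call begins: read the wrist's pose just before it. There is no depth.
- bot.finish_job(): hands the job in; it is judged then, once.
The state is a dict: "time_s": time; "joint_pos": joint angles; "joint_vel": joint speeds; "joint_torque": joint torques, N m; "ee_pos": TCP position; "ee_rot": TCP orientation; "ft_force": force on the tool from outside, world axes, zero at the start; "wrist_torque": the same for the moment, N m; "grip_width": finger opening in m; "grasp_force": force on a finger pad.
Only numpy, scipy, OpenCV 4.12 (cv2) and the standard library are available. Lean on these libraries where they do the work, as an engineer would, in place of code of your own. Each camera call takes 0.05 s, during which the arm holds its last target. There are 200 camera calls.

## Task

Open the cabinet's self-closing glass door wide and prop it well open with the wooden door wedge, so that it stays by itself. Then reach in, take out the hand bell and stand it upright on the sheet of the drawing board, leaving the door propped and everything else in the cabinet and on the desk where it is and upright.

Things in the scene. Friction and masses are not known exactly. Their poses are not given: they have to be found in the camera images.
- cabinet: fixed glazed counter-top display cabinet, brown wood, 240 deep (x) x 280 wide (y) x 330 high, walls 15 thick; roof, back and sides are clear panes (roof and back hardly show). Origin: centre of its underside, on the desk; -x is the front (front plane x = -120 mm), +y the left as one looks in. Inner floor 30 mm above the desk; opening 250 wide, from 30 to 308 mm above the desk
- door (a joint): door angle, rad: 0 shut, 1.57 square to the front, stop at 1.9; it opens towards the robot. A damped spring shuts it: let go, it closes at about 0.13 rad/s when wide open, slowing to 0.07 near shut (19 s in all). Spring 0.2 N m shut, 0.38 N m wide open; damping 3 N m s/rad: swinging it at 0.5 rad/s takes about 10 N at the handle
- door_hinge (a point): point on the door's upright hinge axis at desk level: the cabinet's left front edge, (-120, 140, 0) mm in the cabinet's frame, fixed with it. The door is a wood-framed pane 280 wide, 18 thick, from 14 to 325 mm above the desk (14 mm of air under it). Its inner face lies in the plane through this axis (shut: on the cabinet's front plane)
- door_handle (a point): middle of the door's brass bow handle: a level bar 110 mm long, 10 thick, 195 mm from the hinge axis, its middle line 50 mm off the door's outer face (45 mm clear behind it), 288 mm above the desk. From above, shut fingertips fit behind it. Moves with the door; with the door shut its axes are the cabinet's
- wedge: loose pale beech door wedge, 160 long, 45 wide, 4 mm high at the tip, rising evenly to 40 at the heel; 0.1 to 0.2 kg. Origin: centre of the underside, flat on the desk; +x points to the tip (80 mm away); centre of mass 24 mm behind the origin. Slid tip first under the door from inside, it meets the door's lower edge 44 mm from its tip and jams there by friction
- bell: loose brass hand bell, the piece to fetch: cup 64 mm across, 60 high; upright dark wooden handle of 24 mm diameter from 80 to 130 mm; 140 mm high in all; 0.24 to 0.39 kg. Origin: centre of the underside. It stands on the cabinet's floor 39 to 61 mm behind the front plane, in a row with the other two pieces, about 75 mm apart, in any order
- candlestick: loose brass candlestick in the cabinet, 66 mm across the foot, thin stem, 30 mm cup on top, 130 mm high. Origin: centre of its underside. Leave it standing
- jar: loose terracotta jar in the cabinet, 64 mm across, 70 mm high. Origin: centre of its underside. Leave it standing
- board: fixed plywood drawing board, 160 (x) x 210 (y) x 12 mm thick, with a white sheet of 150 x 200 mm on it. Origin: centre of its underside; the sheet is at 12 mm
- pencil_pot: loose white pot with pencils on the desk, 72 mm across, 90 mm high (pencils to about 150). Origin: centre of its underside. Leave it alone
- case: loose wooden case with steel clasp on the desk, 120 x 170 x 68 mm. Origin: centre of its underside. Leave it alone

How it is judged:
By the outcome, as a careful person would: the job done as asked, in the order asked, and still so for the second after the job is handed in, with the robot touching nothing.
It also fails if it takes over 72 s, if anything falls off the work surface, if the arm or the gripper's body presses on something with over 40 N, if the wrist force passes 120 N, or if a joint passes its speed limit or range.

## Working session

There is one attempt and no reset: what is moved stays moved. The work goes in short steps, Python scripts to look and compute and a tool call to move; the robot and the scene stay as the last step left them, time stands still between calls to the robot, and variables do not carry over. Pictures are saved under pics/ and viewed, at most 10 in all, crops included, and the job is handed in when it is done.

Besides the shell and the picture viewer there is one more tool, called as name(argument=value, ...) on one line, values as JSON. jog_arm: Moves the arm, as the interface text tells. Its arguments: {"type":"object","properties":{"motion":{"type":"array"},"force":{"type":"number"}},"required":["motion"]}

```bash
mkdir -p pics; python3 - <<'E'
from workcell import bot
import cv2,numpy as np,pickle
o=bot.get_obs();print(o)
d={}
for n in("side","top","wrist"):
    c=bot.read_camera(n);d[n]=c;cv2.imwrite(f"pics/{n}0.png",c["pixels"][:,:,::-1])
    print(n,{k:np.round(v,4).tolist() for k,v in c.items() if k!="pixels"})
pickle.dump(d,open("d0.pkl","wb"))
im=np.vstack([d["top"]["pixels"]])
E
ls
```

```text
{'time_s': 0.0, 'joint_pos': array([ 1.22181681,  0.53721422, -0.00443568,  1.53886423,  0.00257347,
        1.06729816, -0.07123595]), 'joint_vel': array([-1.30546338e-04, -1.07361997e-05, -1.76610274e-04,  2.08283300e-03,
       -3.26565932e-04, -5.07010560e-04, -9.12931914e-04]), 'joint_torque': array([-5.59280852e-05, -5.70977354e+01,  9.90718491e-01, -2.51595300e+01,
       -5.62839140e-02,  1.79175125e-02,  1.36755552e-04]), 'ee_pos': array([ 0.18118223, -0.62359135,  0.23781143]), 'ee_rot': array([-3.10851385e+00, -4.42497110e-01,  5.61454306e-04]), 'ft_force': array([ 0.11020668, -0.01337687, -0.65875866]), 'wrist_torque': array([-0.01709924, -0.0698224 ,  0.00067662]), 'grasp_force': 0.0, 'grip_width': 0.08836809167443958}
side {'camera_matrix': [[353.6135, 0.0, 254.3925], [0.0, 353.6135, 191.3039], [0.0, 0.0, 1.0]], 'R': [[-0.6455, 0.7638, 0.0078], [0.7203, 0.6121, -0.3263], [-0.254, -0.205, -0.9452]], 't': [0.2737, -0.4063, 1.5029]}
top {'camera_matrix': [[438.6445, 0.0, 257.4365], [0.0, 438.6445, 198.0576], [0.0, 0.0, 1.0]], 'R': [[0.0081, -0.9998, 0.0172], [-0.9836, -0.011, -0.1802], [0.1803, -0.0154, -0.9835]], 't': [0.0723, 0.5768, 1.5813]}
wrist {'camera_matrix': [[279.5077, 0.0, 255.0246], [0.0, 279.5077, 194.94], [0.0, 0.0, 1.0]], 'hand_eye': [[0.0005, -0.9526, -0.3043, 0.0791], [1.0, 0.0005, 0.0003, 0.0007], [-0.0002, -0.3043, 0.9526, -0.1472], [0.0, 0.0, 0.0, 1.0]]}
d0.pkl
pics
```

View pics/top0.png

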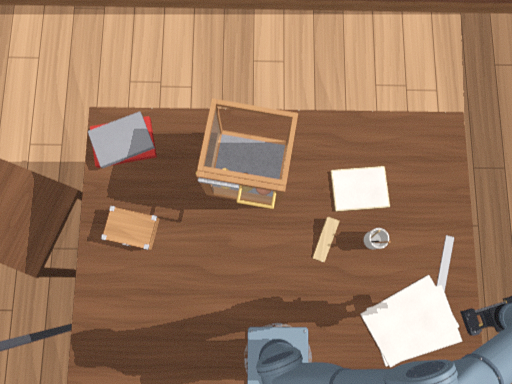

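View pics/side0.png

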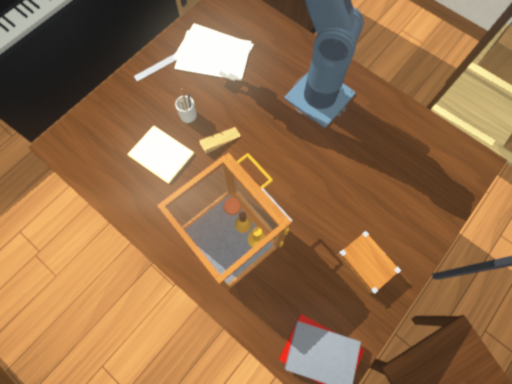

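```bash
cat > h.py <<'E'
import numpy as np,cv2,pickle
from scipy.spatial.transform import Rotation as Ro
def ray(c,uv,T=None):
    K=c["camera_matrix"];d=np.linalg.inv(K)@[*uv,1.]
    if "R" in c: R=c["R"];return -R.T@c["t"],R.T@d
    M=T@c["hand_eye"];return M[:3,3],M[:3,:3]@d
def onz(c,uv,z,T=None):
    p,d=ray(c,uv,T);return p+d*(z-p[2])/d[2]
def proj(c,X,T=None):
    if "R" in c: x=c["R"]@X+c["t"]
    else: x=(np.linalg.inv(T@c["hand_eye"])@[*X,1])[:3]
    x=c["camera_matrix"]@x;return x[:2]/x[2]
def tri(rs):
    A=0;b=0
    for p,d in rs:
        d=d/np.linalg.norm(d);P=np.eye(3)-np.outer(d,d);A=A+P;b=b+P@p
    return np.linalg.solve(A,b)
def pose(o):
    T=np.eye(4);T[:3,:3]=Ro.from_rotvec(o["ee_rot"]).as_matrix();T[:3,3]=o["ee_pos"];return T
E
python3 - <<'E'
from h import *
d=pickle.load(open("d0.pkl","rb"))
a=d["top"]["pixels"][95:215,190:305];b=d["side"]["pixels"][145:285,155:295]
a=cv2.resize(a,None,fx=3.4,fy=3.4,interpolation=2);b=cv2.resize(b,None,fx=2.9,fy=2.9,interpolation=2)
H=408;o=np.zeros((H,800,3),np.uint8);o[:a.shape[0],:a.shape[1]]=a[:H];o[:min(H,b.shape[0]),394:800]=b[:H]
cv2.imwrite("pics/c1.png",o[:,:,::-1])
# masks in top
t=d["top"]["pixels"];hsv=cv2.cvtColor(t,cv2.COLOR_RGB2HSV)
for nm,(x0,x1,y0,y1),lo,hi,z in (("wedge",(305,350,210,270),(10,40,150),(30,140,255),.02),("board",(322,400,155,220),(0,0,215),(180,60,255),.012),("case",(90,170,195,260),(8,90,150),(25,255,255),.068),("pot",(360,395,222,255),(0,0,170),(180,50,255),.09)):
    m=np.zeros(t.shape[:2],np.uint8);m[y0:y1,x0:x1]=cv2.inRange(hsv,lo,hi)[y0:y1,x0:x1]
    cs,_=cv2.findContours(m,0,2);c=max(cs,key=cv2.contourArea);r=cv2.minAreaRect(c);bx=cv2.boxPoints(r)
    print(nm,cv2.contourArea(c),np.round(bx,1).tolist(),np.round([onz(d["top"],p,z)[:2] for p in bx],3).tolist(),np.round(onz(d["top"],r[0],z),3))
E
```

```text
wedge 554.0 [[311.70001220703125, 258.0], [327.0, 215.3000030517578], [339.79998779296875, 219.89999389648438], [324.6000061035156, 262.6000061035156]] [[0.358, -0.126], [0.519, -0.186], [0.502, -0.234], [0.341, -0.173]] [ 0.429 -0.18   0.02 ]
board 2071.5 [[331.29998779296875, 169.8000030517578], [385.79998779296875, 165.3000030517578], [389.20001220703125, 206.0], [334.70001220703125, 210.5]] [[0.698, -0.208], [0.719, -0.421], [0.558, -0.427], [0.538, -0.217]] [ 0.628 -0.318  0.012]
case 1535.5 [[101.80000305175781, 238.39999389648438], [109.30000305175781, 205.1999969482422], [159.5, 216.60000610351562], [151.89999389648438, 249.8000030517578]] [[0.419, 0.638], [0.54, 0.619], [0.5, 0.435], [0.38, 0.456]] [0.46  0.537 0.068]
pot 83.5 [[369.0, 228.0], [388.0, 228.0], [388.0, 241.0], [369.0, 241.0]] [[0.464, -0.325], [0.465, -0.394], [0.418, -0.391], [0.417, -0.323]] [ 0.441 -0.358  0.09 ]
```

View pics/c1.png

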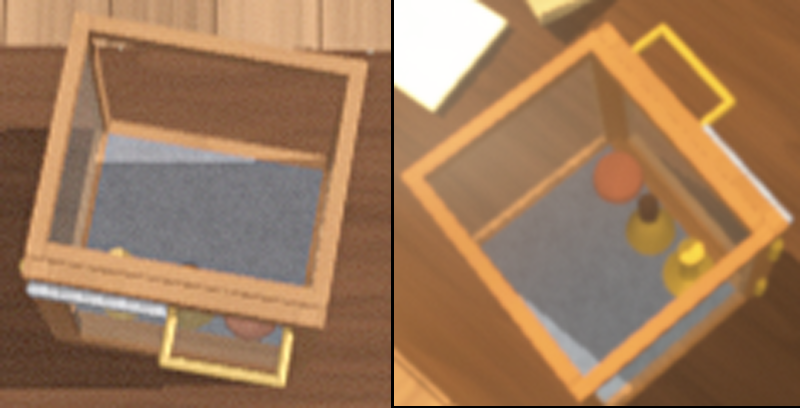

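```bash
python3 - <<'E'
from h import *
d=pickle.load(open("d0.pkl","rb"));t=d["top"];s=d["side"]
T=lambda x,y:(190+(x+.5)/3.4-.5,95+(y+.5)/3.4-.5); S=lambda x,y:(155+(x-394+.5)/2.9-.5,145+(y+.5)/2.9-.5)
for n,c,p,z in(("BL",t,T(78,12),.33),("BR",t,T(366,63),.33),("FLdoor",t,T(22,270),.325),("FRdoor",t,T(322,326),.325),("h1",t,T(165,362),.288),("h2",t,T(284,382),.288),
 ("sBR",s,S(404,174),.33),("sBL",s,S(583,398),.33),("sFR",s,S(605,24),.325),("sFL",s,S(790,222),.325),("sh1",s,S(662,28),.288),("sh2",s,S(733,100),.288),
 ("bell top",s,S(649,200),.17),("jar",s,S(618,177),.1),("candle",s,S(692,248),.16)):
    print(n,np.round(onz(c,p,z),3))
E
```

```text
BL [0.849 0.229 0.33 ]
BR [ 0.802 -0.043  0.33 ]
FLdoor [0.6   0.274 0.325]
FRdoor [ 0.551 -0.001  0.325]
h1 [0.522 0.143 0.288]
h2 [0.505 0.032 0.288]
sBR [ 0.8   -0.041  0.33 ]
sBL [0.845 0.234 0.33 ]
sFR [ 0.552 -0.     0.325]
sFL [0.594 0.275 0.325]
sh1 [0.505 0.036 0.288]
sh2 [0.52  0.146 0.288]
bell top [0.635 0.126 0.17 ]
jar [0.624 0.065 0.1  ]
candle [0.644 0.197 0.16 ]
```

```bash
python3 - <<'E'
from h import *
from workcell import bot
d=pickle.load(open("d0.pkl","rb"));t=d["top"];T=pose(bot.get_obs());print(np.round(T,3))
for z in(0,-.064,-.122,-.2,-.3,-.4): print(z,proj(t,(T@[0,0,z,1])[:3]),proj(d["side"],(T@[0,0,z,1])[:3]))
print("y+",proj(t,(T@[0,.09,-.07,1])[:3]),"x+",proj(t,(T@[0.09,0,-.07,1])[:3]))
a=cv2.resize(t["pixels"][284:384,242:512],None,fx=2.9,fy=2.9,interpolation=2)
b=cv2.resize(d["wrist"]["pixels"],(400,300))
s=cv2.resize(d["side"]["pixels"][0:135,255:395],None,fx=2.2,fy=2.2)
o=np.zeros((600,800,3),np.uint8);o[:a.shape[0],:a.shape[1]]=a;o[300:,:400]=b;o[300:300+s.shape[0],420:420+s.shape[1]]=s[:300,:380]
cv2.imwrite("pics/c2.png",o[:,:,::-1])
E
```

```text
[[ 0.96   0.279 -0.001  0.181]
 [ 0.279 -0.96   0.001 -0.624]
 [-0.    -0.001 -1.     0.238]
 [ 0.     0.     0.     1.   ]]
0 [478.90111392 312.50538667] [1.71739642e+02 1.01548862e-01]
-0.064 [489.79675228 314.11164116] [168.00571537 -14.49039929]
-0.122 [500.6040386  315.70487065] [164.30829084 -28.9397011 ]
-0.2 [516.76750347 318.08771755] [158.78992615 -50.50512213]
-0.3 [540.80399135 321.63121959] [150.6090977  -82.47528359]
-0.4 [569.58609019 325.87432809] [ 140.85294706 -120.6017048 ]
y+ [518.45554995 305.89847506] x+ [480.19462756 284.94538002]
```

View pics/c2.png

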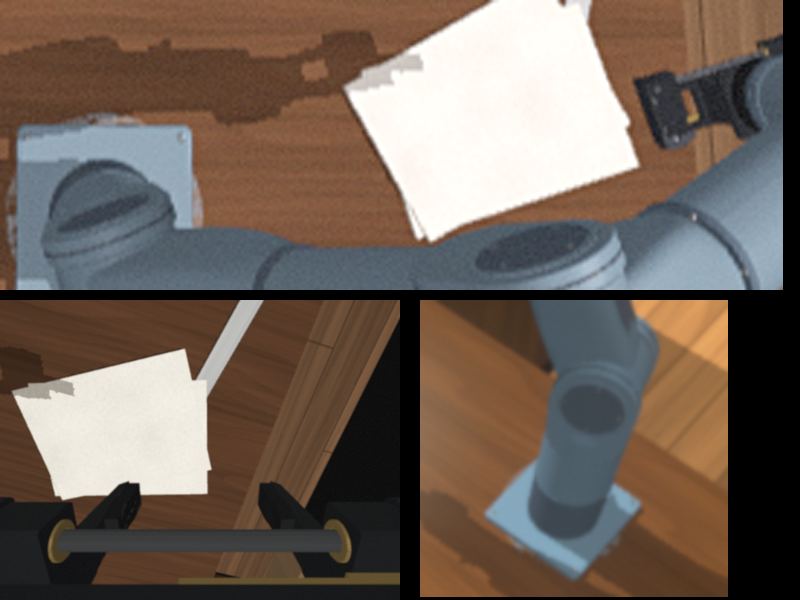

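jog_arm(motion=[{"fingers":8.8,"linear":[3.3,-3.25,0],"roll":0},{"fingers":8.8,"linear":[3.3,-3.25,0],"roll":0},{"fingers":8.8,"linear":[3.3,-3.25,0],"roll":0},{"fingers":8.8,"linear":[3.3,-3.25,0],"roll":0},{"fingers":8.8,"linear":[3.3,-3.25,0],"roll":0},{"fingers":8.8,"linear":[3.3,-3.25,0],"roll":0},{"fingers":8.8,"linear":[3.3,-3.25,0],"roll":0},{"fingers":8.8,"linear":[3.3,-3.25,0],"roll":0}])

```text
time_s: 0.95
ee_pos: [0.3628, -0.2991, 0.2387]
ee_rot: [3.11, 0.443, 0.0]
ft_force: [0.8, -0.1, -0.2]
grip_width: 0.0876
grasp_force: 0.0
```

jog_arm(motion=[{"fingers":8.8,"linear":[3.3,-3.25,0],"roll":0},{"fingers":8.8,"linear":[3.3,-3.25,0],"roll":0},{"fingers":8.8,"linear":[3.3,-3.25,0],"roll":0}])

```text
time_s: 1.25
ee_pos: [0.4307, -0.1779, 0.2388]
ee_rot: [3.11, 0.442, 0.0]
ft_force: [1.3, -0.8, 0.4]
grip_width: 0.0879
grasp_force: 0.0
```

```bash
cat > snap.py <<'E'
from h import *
from workcell import bot
def snap(*names):
    o=bot.get_obs();T=pose(o);r={}
    for n in names: r[n]=bot.read_camera(n)
    print("t",round(o["time_s"],2),"p",np.round(o["ee_pos"],4),"yaw",round(np.degrees(np.arctan2(T[1,0],T[0,0])),1),"tilt",round(np.degrees(np.arccos(-T[2,2])),2),"f",np.round(o["ft_force"],1),"w",round(o["grip_width"],4),"g",round(o["grasp_force"],1),"q",np.round(o["joint_pos"],3))
    return o,T,r
E
python3 - <<'E'
from snap import *
o,T,r=snap("wrist","top","side");pickle.dump((o,T,r),open("d1.pkl","wb"))
w=r["wrist"]["pixels"]
a=cv2.resize(r["top"]["pixels"][170:384,230:400],None,fx=2.3,fy=2.3,interpolation=2)
b=cv2.resize(r["side"]["pixels"][0:200,120:390],None,fx=1.48,fy=1.48,interpolation=2)
O=np.zeros((600,800,3),np.uint8);O[:a.shape[0],:a.shape[1]]=a;O[:b.shape[0],400:400+b.shape[1]]=b[:,:400];O[300:,400:]=cv2.resize(w,(400,300))
cv2.imwrite("pics/c3.png",O[:,:,::-1])
for z in(0,-.064,-.122,-.2,-.3): print(z,proj(r["top"],(T@[0,0,z,1])[:3]),proj(r["side"],(T@[0,0,z,1])[:3]))
E
```

```text
t 1.25 p [ 0.4307 -0.1779  0.2388] yaw 16.2 tilt 0.01 f [ 1.3 -0.8  0.4] w 0.0879 g 0.0 q [ 0.512  0.236 -0.25   1.996  0.073  0.918 -1.063]
0 [336.67543717 232.53480745] [213.79495375 108.25279105]
-0.064 [340.68046385 230.41879919] [211.80674873  97.40573847]
-0.122 [344.64325244 228.32510692] [209.81411423  86.53451991]
-0.2 [350.55196559 225.20330854] [206.79501595  70.06322168]
-0.3 [359.29892736 220.58195522] [202.21698148  45.08683333]
```

View pics/c3.png

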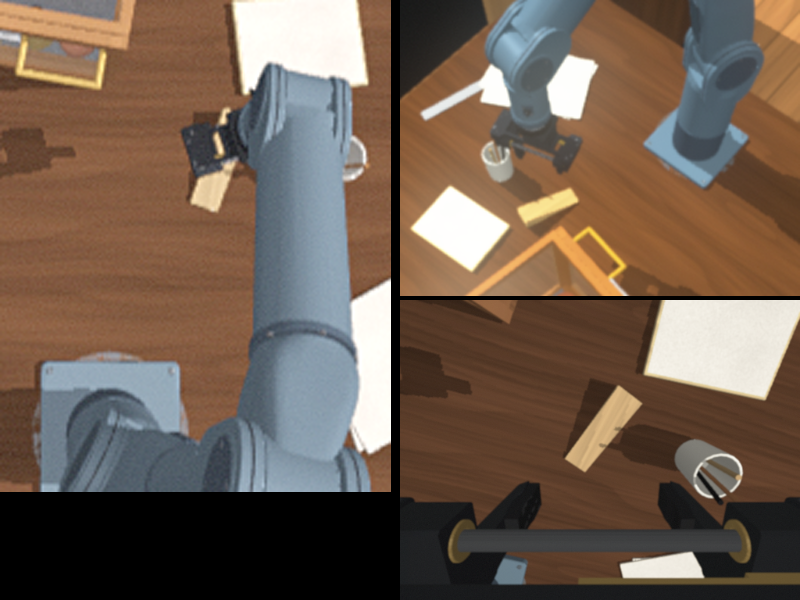

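jog_arm(motion=[{"fingers":8.8,"linear":[3.9,3.1,0],"roll":0},{"fingers":8.8,"linear":[3.9,3.1,0],"roll":0},{"fingers":8.8,"linear":[3.9,3.1,0],"roll":0},{"fingers":8.8,"linear":[3.9,3.1,0],"roll":0},{"fingers":8.8,"linear":[3.9,3.1,0],"roll":0},{"fingers":8.8,"linear":[3.9,3.1,0],"roll":0},{"fingers":8.8,"linear":[3.9,3.1,0],"roll":0},{"fingers":8.8,"linear":[3.9,3.1,0],"roll":0}])

```text
time_s: 2.2
ee_pos: [0.7943, -0.3319, 0.2384]
ee_rot: [3.109, 0.439, -0.002]
ft_force: [1.6, -0.6, 0.7]
grip_width: 0.0879
grasp_force: 0.0
```

jog_arm(motion=[{"fingers":8.8,"linear":[3.9,3.1,0],"roll":0},{"fingers":8.8,"linear":[3.9,3.1,0],"roll":0},{"fingers":8.8,"linear":[3.9,3.1,0],"roll":0}])

```text
time_s: 2.5
ee_pos: [0.8327, -0.3729, 0.2267]
ee_rot: [-3.104, -0.343, -0.004]
ft_force: [-0.9, -2.0, -1.3]
grip_width: 0.088
grasp_force: 0.0
```

```bash
python3 - <<'E'
from snap import *
o,T,r=snap()
print(np.round(T,3))
E
```

```text
t 2.5 p [ 0.8327 -0.3729  0.2267] yaw 12.6 tilt 1.08 f [-0.9 -2.  -1.3] w 0.088 g 0.0 q [ 0.33   1.194  0.294  0.356 -0.29   1.613 -0.92 ]
[[ 0.976  0.219  0.     0.833]
 [ 0.219 -0.976  0.019 -0.373]
 [ 0.004 -0.018 -1.     0.227]
 [ 0.     0.     0.     1.   ]]
```

jog_arm(motion=[{"fingers":8.8,"linear":[4.0,3.0,0],"roll":0},{"fingers":8.8,"linear":[4.0,3.0,0],"roll":0},{"fingers":8.8,"linear":[4.0,3.0,0],"roll":0},{"fingers":8.8,"linear":[4.0,3.0,0],"roll":0},{"fingers":8.8,"linear":[4.0,3.0,0],"roll":0}])

```text
time_s: 3.0
ee_pos: [0.8618, -0.411, 0.2093]
ee_rot: [3.112, 0.267, 0.135]
ft_force: [-2.3, 5.7, 5.8]
grip_width: 0.088
grasp_force: 0.0
```

```bash
python3 - <<'E'
from snap import *
o,T,r=snap()
print(np.round(T,3))
E
```

```text
t 3.0 p [ 0.8618 -0.411   0.2093] yaw 9.9 tilt 5.01 f [-2.3  5.7  5.8] w 0.088 g 0.0 q [ 0.311  1.355  1.26   0.244 -1.257  1.629 -0.857]
[[ 0.982  0.17   0.087  0.862]
 [ 0.171 -0.985 -0.008 -0.411]
 [ 0.084  0.022 -0.996  0.209]
 [ 0.     0.     0.     1.   ]]
```

jog_arm(motion=[{"fingers":8.8,"linear":[-3.7,-2.8,-0.7],"roll":0},{"fingers":8.8,"linear":[-3.7,-2.8,-0.7],"roll":0},{"fingers":8.8,"linear":[-3.7,-2.8,-0.7],"roll":0},{"fingers":8.8,"linear":[-3.7,-2.8,-0.7],"roll":0},{"fingers":8.8,"linear":[-3.7,-2.8,-0.7],"roll":0},{"fingers":8.8,"linear":[-3.7,-2.8,-0.7],"roll":0},{"fingers":8.8,"linear":[-3.7,-2.8,-0.7],"roll":0},{"fingers":8.8,"linear":[-3.7,-2.8,-0.7],"roll":0}])

```text
time_s: 3.8
ee_pos: [0.5775, -0.2662, 0.2356]
ee_rot: [3.101, 0.259, 0.142]
ft_force: [0.4, 0.1, 1.1]
grip_width: 0.0883
grasp_force: 0.0
```

```bash
python3 - <<'E'
from snap import *
o,T,r=snap()
print(np.round(T,3))
E
```

```text
t 3.8 p [ 0.5775 -0.2662  0.2356] yaw 9.6 tilt 5.47 f [0.4 0.1 1.1] w 0.0883 g 0.0 q [-0.396  0.826  1.257  1.711 -0.908  1.184 -0.314]
[[ 0.982  0.164  0.093  0.577]
 [ 0.167 -0.986 -0.019 -0.266]
 [ 0.089  0.034 -0.995  0.236]
 [ 0.     0.     0.     1.   ]]
```

jog_arm(motion=[{"fingers":8.8,"linear":[-3.7,-2.8,-0.4],"roll":0},{"fingers":8.8,"linear":[-3.7,-2.8,-0.4],"roll":0},{"fingers":8.8,"linear":[-3.7,-2.8,-0.4],"roll":0},{"fingers":8.8,"linear":[-3.7,-2.8,-0.4],"roll":0},{"fingers":8.8,"linear":[-3.7,-2.8,-0.4],"roll":0}])

```text
time_s: 4.3
ee_pos: [0.3803, -0.1644, 0.2346]
ee_rot: [3.103, 0.252, 0.133]
ft_force: [-1.5, 0.7, 1.0]
grip_width: 0.0884
grasp_force: 0.0
```

```bash
python3 - <<'E'
from snap import *
o,T,r=snap()
print(np.round(T,3))
E
```

```text
t 4.3 p [ 0.3803 -0.1644  0.2346] yaw 9.4 tilt 5.11 f [-1.5  0.7  1. ] w 0.0884 g 0.0 q [-0.821  0.159  1.258  2.234 -0.243  0.785 -0.816]
[[ 0.983  0.16   0.087  0.38 ]
 [ 0.162 -0.987 -0.018 -0.164]
 [ 0.083  0.032 -0.996  0.235]
 [ 0.     0.     0.     1.   ]]
```

jog_arm(motion=[{"fingers":8.8,"linear":[-3.8,-2.6,0],"roll":0},{"fingers":8.8,"linear":[-3.8,-2.6,0],"roll":0},{"fingers":8.8,"linear":[-3.8,-2.6,0],"roll":0},{"fingers":8.8,"linear":[-3.8,-2.6,0],"roll":0}])

```text
time_s: 4.7
ee_pos: [0.3162, -0.1289, 0.2353]
ee_rot: [-3.128, -0.257, -0.118]
ft_force: [0.9, -1.4, 0.2]
grip_width: 0.0879
grasp_force: 0.0
```

```bash
python3 - <<'E'
from snap import *
o,T,r=snap()
print(np.round(T,3))
E
```

```text
t 4.7 p [ 0.3162 -0.1289  0.2353] yaw 9.4 tilt 4.3 f [ 0.9 -1.4  0.2] w 0.0879 g 0.0 q [-0.572 -0.133  0.815  2.357  0.1    0.808 -1.231]
[[ 0.984  0.163  0.075  0.316]
 [ 0.163 -0.987  0.007 -0.129]
 [ 0.075  0.006 -0.997  0.235]
 [ 0.     0.     0.     1.   ]]
```

jog_arm(motion=[{"fingers":8.8,"linear":[-4.2,-2.5,0],"roll":0},{"fingers":8.8,"linear":[-4.2,-2.5,0],"roll":0},{"fingers":8.8,"linear":[-4.2,-2.5,0],"roll":0}])

```text
time_s: 5.0
ee_pos: [0.3002, -0.1305, 0.2443]
ee_rot: [-3.126, -0.249, -0.16]
ft_force: [0.9, -0.9, 1.4]
grip_width: 0.0882
grasp_force: 0.0
```

```bash
python3 - <<'E'
from snap import *
o,T,r=snap()
print(np.round(T,3))
E
```

```text
t 5.0 p [ 0.3002 -0.1305  0.2443] yaw 9.1 tilt 5.83 f [ 0.9 -0.9  1.4] w 0.0882 g 0.0 q [-0.062 -0.136  0.348  2.368  0.011  0.806 -1.134]
[[ 0.982  0.158  0.101  0.3  ]
 [ 0.158 -0.987  0.01  -0.131]
 [ 0.101  0.006 -0.995  0.244]
 [ 0.     0.     0.     1.   ]]
```

jog_arm(motion=[{"fingers":8.8,"linear":[-4.4,-2.2,0],"roll":0},{"fingers":8.8,"linear":[-4.4,-2.2,0],"roll":0},{"fingers":8.8,"linear":[-4.4,-2.2,0],"roll":0},{"fingers":8.8,"linear":[-4.4,-2.2,0],"roll":0}])

```text
time_s: 5.4
ee_pos: [0.2718, -0.1292, 0.2691]
ee_rot: [-3.098, -0.249, -0.257]
ft_force: [0.0, 0.6, 0.5]
grip_width: 0.088
grasp_force: 0.0
```

```bash
python3 - <<'E'
from snap import *
o,T,r=snap()
print(np.round(T,3))
E
```

```text
t 5.4 p [ 0.2718 -0.1292  0.2691] yaw 9.2 tilt 9.54 f [0.  0.6 0.5] w 0.088 g 0.0 q [ 0.608 -0.219 -0.176  2.379 -0.184  0.854 -0.864]
[[ 0.974  0.161  0.162  0.272]
 [ 0.157 -0.987  0.036 -0.129]
 [ 0.165 -0.009 -0.986  0.269]
 [ 0.     0.     0.     1.   ]]
```

jog_arm(motion=[{"fingers":8.8,"linear":[0,0,5],"roll":0},{"fingers":8.8,"linear":[0,0,5],"roll":0}])

```text
time_s: 5.6
ee_pos: [0.2737, -0.1319, 0.2557]
ee_rot: [3.121, 0.255, 0.248]
ft_force: [0.6, 0.1, -0.2]
grip_width: 0.0881
grasp_force: 0.0
```

```bash
python3 - <<'E'
from snap import *
o,T,r=snap()
print(np.round(T,3))
E
```

```text
t 5.6 p [ 0.2737 -0.1319  0.2557] yaw 9.4 tilt 9.05 f [ 0.6  0.1 -0.2] w 0.0881 g 0.0 q [ 0.943 -0.195 -0.484  2.384 -0.238  0.808 -0.792]
[[ 0.974  0.162  0.157  0.274]
 [ 0.162 -0.987  0.012 -0.132]
 [ 0.157  0.013 -0.988  0.256]
 [ 0.     0.     0.     1.   ]]
```

jog_arm(motion=[{"fingers":8.8,"linear":[0,0,5],"roll":0},{"fingers":8.8,"linear":[0,0,5],"roll":0},{"fingers":8.8,"linear":[0,0,5],"roll":0},{"fingers":8.8,"linear":[0,0,5],"roll":0}])

```text
time_s: 6.0
ee_pos: [0.2709, -0.1501, 0.178]
ee_rot: [3.115, 0.24, 0.069]
ft_force: [-1.9, -0.9, -2.2]
grip_width: 0.0883
grasp_force: 0.0
```

```bash
python3 - <<'E'
from snap import *
o,T,r=snap()
print(np.round(T,3))
E
```

```text
t 6.0 p [ 0.2709 -0.1501  0.178 ] yaw 8.8 tilt 2.69 f [-1.9 -0.9 -2.2] w 0.0883 g 0.0 q [ 1.485  0.129 -1.139  2.393  0.188  0.655 -1.213]
[[ 0.987  0.153  0.045  0.271]
 [ 0.153 -0.988 -0.013 -0.15 ]
 [ 0.042  0.02  -0.999  0.178]
 [ 0.     0.     0.     1.   ]]
```

jog_arm(motion=[{"fingers":8.8,"linear":[0,0,5],"roll":0}])

```text
time_s: 6.1
ee_pos: [0.2687, -0.1534, 0.1569]
ee_rot: [3.124, 0.245, 0.022]
ft_force: [-1.1, -0.1, -0.2]
grip_width: 0.088
grasp_force: 0.0
```

```bash
python3 - <<'E'
from snap import *
o,T,r=snap()
print(np.round(T,3))
E
```

```text
t 6.1 p [ 0.2687 -0.1534  0.1569] yaw 9.0 tilt 0.92 f [-1.1 -0.1 -0.2] w 0.088 g 0.0 q [ 1.485  0.268 -1.193  2.394  0.41   0.672 -1.434]
[[ 0.988  0.156  0.015  0.269]
 [ 0.156 -0.988 -0.007 -0.153]
 [ 0.013  0.009 -1.     0.157]
 [ 0.     0.     0.     1.   ]]
```

```bash
python3 - <<'E'
from snap import *
o,T,r=pickle.load(open("d1.pkl","rb"));w=r["wrist"]
hsv=cv2.cvtColor(w["pixels"],cv2.COLOR_RGB2HSV);m=cv2.inRange(hsv,(8,50,120),(30,170,255));m[:100]=0;m[225:]=0;m[:,:190]=0;m[:,330:]=0
cs,_=cv2.findContours(m,0,2);c=max(cs,key=cv2.contourArea);print(cv2.contourArea(c))
q=cv2.approxPolyDP(c,4,True)[:,0];print(q.tolist())
for z in(0,.04): print(z,[np.round(onz(w,p,z,T)[:2],3).tolist() for p in q])
for p in q: print(p,hsv[p[1],p[0]])
E
```

```text
4067.0
[[281, 109], [211, 202], [235, 220], [309, 133]]
0 [[0.512, -0.191], [0.36, -0.132], [0.342, -0.173], [0.493, -0.237]]
0.04 [[0.512, -0.187], [0.375, -0.135], [0.359, -0.172], [0.495, -0.228]]
[281 109] [ 15 122 125]
[211 202] [ 16 111 147]
[235 220] [ 14 119 120]
[309 133] [ 16 110 153]
```

```bash
python3 - <<'E'
from snap import *
o,T,r=pickle.load(open("d1.pkl","rb"))
for n in("top","side"):
  for x in (.03,.0375,.045,.055,.065,.079,.09):
    p=proj(r[n],(T@[x,0,-.147,1])[:3]);i=np.round(p).astype(int);P=r[n]["pixels"];print(n,x,i,P[i[1]-1:i[1]+2,i[0]-1:i[0]+2].mean((0,1)).round())
E
```

```text
top 0.03 [343 218] [ 80.  93. 103.]
top 0.0375 [343 215] [73. 84. 96.]
top 0.045 [342 213] [58. 67. 77.]
top 0.055 [341 209] [84. 89. 96.]
top 0.065 [340 206] [240. 238. 235.]
top 0.079 [338 202] [255. 254. 248.]
top 0.09 [337 198] [255. 254. 249.]
side 0.03 [204  89] [76. 72. 66.]
side 0.0375 [203  91] [82. 76. 69.]
side 0.045 [202  93] [90. 85. 80.]
side 0.055 [201  96] [85. 80. 75.]
side 0.065 [199  98] [99. 98. 95.]
side 0.079 [197 102] [108.  87.  71.]
side 0.09 [195 105] [148. 116.  89.]
```

```bash
cat > plan.py <<'E'
from snap import *
def plan(p,yaw=None,step=.047,n=None,T=None):
    """rows (cm in tool axes, roll deg) from the present pose to world p, tool-x heading yaw(deg)"""
    if T is None: T=pose(bot.get_obs())
    y0=np.degrees(np.arctan2(T[1,0],T[0,0]));dy=0 if yaw is None else (yaw-y0+180)%360-180
    D=np.array(p)-T[:3,3];N=n or int(max(np.ceil(np.linalg.norm(D)/step),np.ceil(abs(dy)/8.5),1))
    R=T[:3,:3].copy();print("N",N,"roll/row",round(-dy/N,2))
    for i in range(N):
        l=R.T@(D/N)*100;print(np.round(l,1).tolist(),end=" ");R=R@Ro.from_rotvec([0,0,-np.radians(dy/N)]).as_matrix()
    print()
E
python3 -c "
from plan import *
plan([.474,-.197,.09],160.2)"
```

```text
N 18 roll/row -8.4
[1.1, 0.4, 0.4] [1.0, 0.6, 0.4] [0.9, 0.7, 0.4] [0.8, 0.8, 0.4] [0.7, 0.9, 0.4] [0.5, 1.0, 0.4] [0.4, 1.1, 0.4] [0.2, 1.1, 0.4] [0.0, 1.2, 0.4] [-0.1, 1.2, 0.4] [-0.3, 1.1, 0.4] [-0.5, 1.1, 0.4] [-0.6, 1.0, 0.4] [-0.7, 0.9, 0.4] [-0.9, 0.8, 0.4] [-1.0, 0.6, 0.4] [-1.1, 0.5, 0.4] [-1.1, 0.3, 0.4]
```

jog_arm(motion=[{"fingers":8.8,"linear":[1.1,0.4,0.4],"roll":-8.4},{"fingers":8.8,"linear":[1.0,0.6,0.4],"roll":-8.4},{"fingers":8.8,"linear":[0.9,0.7,0.4],"roll":-8.4},{"fingers":8.8,"linear":[0.8,0.8,0.4],"roll":-8.4},{"fingers":8.8,"linear":[0.7,0.9,0.4],"roll":-8.4},{"fingers":8.8,"linear":[0.5,1.0,0.4],"roll":-8.4},{"fingers":8.8,"linear":[0.4,1.1,0.4],"roll":-8.4},{"fingers":8.8,"linear":[0.2,1.1,0.4],"roll":-8.4}])

```text
time_s: 6.9
ee_pos: [0.359, -0.1709, 0.1259]
ee_rot: [2.455, 1.941, 0.01]
ft_force: [0.3, -0.3, -0.2]
grip_width: 0.0879
grasp_force: 0.0
```

jog_arm(motion=[{"fingers":8.8,"linear":[0,1.2,0.4],"roll":-8.4},{"fingers":8.8,"linear":[-0.1,1.2,0.4],"roll":-8.4},{"fingers":8.8,"linear":[-0.3,1.1,0.4],"roll":-8.4},{"fingers":8.8,"linear":[-0.5,1.1,0.4],"roll":-8.4},{"fingers":8.8,"linear":[-0.6,1.0,0.4],"roll":-8.4},{"fingers":8.8,"linear":[-0.7,0.9,0.4],"roll":-8.4},{"fingers":8.8,"linear":[-0.9,0.8,0.4],"roll":-8.4},{"fingers":8.8,"linear":[-1.0,0.6,0.4],"roll":-8.4}])

```text
time_s: 7.7
ee_pos: [0.4515, -0.1905, 0.095]
ee_rot: [0.97, 2.974, -0.003]
ft_force: [0.4, 0.2, 0.5]
grip_width: 0.0876
grasp_force: 0.0
```

jog_arm(motion=[{"fingers":8.8,"linear":[-1.1,0.5,0.4],"roll":-8.4},{"fingers":8.8,"linear":[-1.1,0.3,0.4],"roll":-8.4}])

```text
time_s: 7.9
ee_pos: [0.4745, -0.1957, 0.0873]
ee_rot: [0.526, 3.084, -0.006]
ft_force: [-0.3, -0.7, 0.1]
grip_width: 0.0881
grasp_force: 0.0
```

```bash
python3 -c "
from plan import *
o,T,r=snap('wrist');print(np.round(T[:3,2],3))
plan([.474,-.197,.009],160.2)
cv2.imwrite('pics/w4.png',r['wrist']['pixels'][:,:,::-1])
w=r['wrist']
for d,z in((0.05,.035),(-.03,.04),(.13,.004)): print(proj(w,np.array([.474-.941*(d-.0),-.197+.339*d,z]),T))
"
```

```text
t 7.9 p [ 0.4745 -0.1957  0.0873] yaw 160.7 tilt 0.76 f [-0.3 -0.7  0.1] w 0.0881 g 0.0 q [ 1.168  0.949 -1.23   1.964  1.068  1.07   0.674]
[ 0.012 -0.006 -1.   ]
N 2 roll/row 0.42
[0.1, -0.1, 3.9] [0.1, -0.1, 3.9] 
[254.44405434 146.8463262 ]
[253.59538204 250.53758741]
[255.49771664  29.10192679]
```

View pics/w4.png

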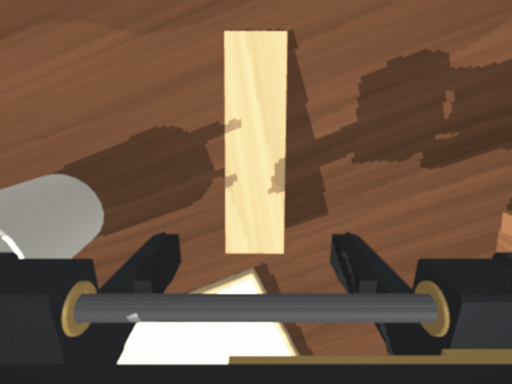

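jog_arm(motion=[{"fingers":8.8,"linear":[0.1,-0.1,3.9],"roll":0.4},{"fingers":8.8,"linear":[0.1,-0.1,3.8],"roll":0.4},{"fingers":3.5,"linear":[0,0,0],"roll":0},{"fingers":3.5,"linear":[0,0,0],"roll":0},{"fingers":3.5,"linear":[0,0,0],"roll":0},{"fingers":3.5,"linear":[0,0,0],"roll":0}], force=30)

```text
time_s: 8.55
ee_pos: [0.4747, -0.1958, 0.013]
ee_rot: [0.553, 3.075, -0.005]
ft_force: [0.6, 0.4, -0.3]
grip_width: 0.0579
grasp_force: 0.0
```

```bash
python3 -c "
from plan import *
o,T,r=snap()
plan([T[0,3],T[1,3],.04]);
T[2,3]=.04
plan([.42,-.105,.04],85,T=T)"
```

```text
t 8.55 p [ 0.4747 -0.1958  0.013 ] yaw 159.6 tilt 0.99 f [ 0.6  0.4 -0.3] w 0.0579 g 0.0 q [ 1.108  1.042 -1.112  1.981  1.207  0.977  0.575]
N 1 roll/row 0.0
[-0.0, -0.0, -2.7] 
N 9 roll/row 8.29
[0.9, 0.7, -0.0] [1.0, 0.6, -0.0] [1.1, 0.4, -0.0] [1.1, 0.3, -0.0] [1.2, 0.1, -0.0] [1.2, -0.1, -0.0] [1.2, -0.2, -0.0] [1.1, -0.4, -0.0] [1.0, -0.5, -0.0]
```

jog_arm(motion=[{"fingers":3.5,"linear":[0,0,0],"roll":0},{"fingers":3.5,"linear":[0,0,0],"roll":0},{"fingers":3.5,"linear":[0,0,0],"roll":0},{"fingers":3.5,"linear":[0,0,-2.5],"roll":0}])

```text
time_s: 8.95
ee_pos: [0.4717, -0.1951, 0.0348]
ee_rot: [0.554, 3.082, -0.004]
ft_force: [0.0, 0.3, -1.0]
grip_width: 0.045
grasp_force: 29.9
```

jog_arm(motion=[{"fingers":3.5,"linear":[0.9,0.7,0],"roll":8.3},{"fingers":3.5,"linear":[1.0,0.6,0],"roll":8.3},{"fingers":3.5,"linear":[1.1,0.4,0],"roll":8.3},{"fingers":3.5,"linear":[1.1,0.3,0],"roll":8.3},{"fingers":3.5,"linear":[1.2,0.1,0],"roll":8.3},{"fingers":3.5,"linear":[1.2,-0.1,0],"roll":8.3},{"fingers":3.5,"linear":[1.2,-0.2,0],"roll":8.3},{"fingers":3.5,"linear":[1.1,-0.4,0],"roll":8.3}])

```text
time_s: 9.75
ee_pos: [0.4242, -0.1143, 0.0353]
ee_rot: [2.155, 2.267, 0.009]
ft_force: [0.1, -0.6, -0.8]
grip_width: 0.0445
grasp_force: 29.9
```

jog_arm(motion=[{"fingers":3.5,"linear":[1.0,-0.5,0],"roll":8.3},{"fingers":3.5,"linear":[0,0,1.8],"roll":0},{"fingers":3.5,"linear":[0,0,0.8],"roll":0}])

```text
time_s: 10.05
ee_pos: [0.4193, -0.1049, 0.0094]
ee_rot: [2.305, 2.114, 0.009]
ft_force: [-9.1, -1.9, 42.3]
grip_width: 0.0448
grasp_force: 30.1
```

```bash
python3 -c "
from plan import *
o,T,r=snap()
"
```

```text
t 10.05 p [ 0.4193 -0.1049  0.0094] yaw 85.0 tilt 0.86 f [-9.1 -1.9 42.3] w 0.0448 g 30.1 q [ 0.898  0.856 -0.946  2.181  1.159  0.737 -0.953]
```

jog_arm(motion=[{"fingers":7.0,"linear":[0,0,-0.3],"roll":0},{"fingers":7.0,"linear":[0,0,0],"roll":0},{"fingers":7.0,"linear":[0,0,0],"roll":0},{"fingers":7.0,"linear":[0,0,-4],"roll":0},{"fingers":0,"linear":[0,0,-4.5],"roll":0}])

```text
time_s: 10.55
ee_pos: [0.4171, -0.1044, 0.0973]
ee_rot: [2.31, 2.115, 0.009]
ft_force: [0.8, -0.9, 0.0]
grip_width: 0.0638
grasp_force: 0.0
```

```bash
python3 -c "
from plan import *
o,T,r=snap('top','side')
p=np.array([.42,0,.335]);
plan([.540,.088,.337],170.4)
t=r['top'];hsv=cv2.cvtColor(t['pixels'],cv2.COLOR_RGB2HSV);
pickle.dump((o,T,r),open('d2.pkl','wb'))
"
```

```text
t 10.55 p [ 0.4171 -0.1044  0.0973] yaw 85.0 tilt 0.65 f [ 0.8 -0.9  0. ] w 0.0638 g 0.0 q [ 1.03   0.715 -1.127  2.163  0.913  0.85  -0.766]
N 11 roll/row -7.77
[1.8, 1.0, -2.1] [1.7, 1.2, -2.1] [1.5, 1.4, -2.1] [1.3, 1.6, -2.1] [1.1, 1.8, -2.1] [0.8, 1.9, -2.1] [0.6, 2.0, -2.1] [0.3, 2.1, -2.1] [-0.0, 2.1, -2.1] [-0.3, 2.1, -2.1] [-0.6, 2.0, -2.1]
```

jog_arm(motion=[{"fingers":0,"linear":[1.8,1.0,-3.8],"roll":-7.8},{"fingers":0,"linear":[1.7,1.2,-3.8],"roll":-7.8},{"fingers":0,"linear":[1.5,1.4,-3.8],"roll":-7.8},{"fingers":0,"linear":[1.3,1.6,-3.8],"roll":-7.8},{"fingers":0,"linear":[1.1,1.8,-3.8],"roll":-7.8},{"fingers":0,"linear":[0.8,1.9,-3.5],"roll":-7.8},{"fingers":0,"linear":[0.6,2.0,-1.5],"roll":-7.8},{"fingers":0,"linear":[0.3,2.1,0],"roll":-7.8}])

```text
time_s: 11.45
ee_pos: [0.5061, 0.0371, 0.3398]
ee_rot: [0.872, 2.998, -0.002]
ft_force: [0.0, 0.6, -0.3]
grip_width: 0.0005
grasp_force: 0.0
```

jog_arm(motion=[{"fingers":0,"linear":[0,2.1,0],"roll":-7.8},{"fingers":0,"linear":[-0.3,2.1,0],"roll":-7.8},{"fingers":0,"linear":[-0.6,2.0,0],"roll":-7.8}])

```text
time_s: 11.75
ee_pos: [0.5394, 0.0896, 0.3371]
ee_rot: [0.245, 3.118, -0.007]
ft_force: [0.9, 0.2, 0.4]
grip_width: 0.0006
grasp_force: 0.0
```

```bash
cat > arc.py <<'E'
from plan import *
H=np.array([.613,.2725]);A=np.radians(-9.6)
def dn(th):
    a=np.radians(-99.6)-th;b=np.radians(170.4)-th
    return np.array([np.cos(a),np.sin(a)]),np.array([np.cos(b),np.sin(b)])
def at(th,r,off): d,n=dn(th);return H+r*d+off*n
E
python3 -c "
from arc import *
o,T,r=snap('wrist')
w=r['wrist']['pixels'];cv2.imwrite('pics/w5.png',w[:,:,::-1])
p=at(0,.195,.041);print(p)
plan([*p,.275],170.4)
"
```

```text
t 11.75 p [0.5394 0.0896 0.3371] yaw 171.0 tilt 0.83 f [0.9 0.2 0.4] w 0.0006 g 0.0 q [ 0.632  0.539 -1.245  1.659  0.537  1.323  0.71 ]
[0.54005426 0.08706829]
N 2 roll/row 0.58
[0.0, -0.3, 3.1] [0.0, -0.3, 3.1]
```

View pics/w5.png

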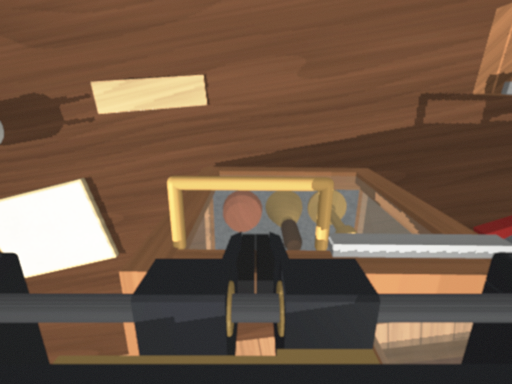

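jog_arm(motion=[{"fingers":0,"linear":[0,-0.2,3.1],"roll":0.5},{"fingers":0,"linear":[0,-0.1,3.1],"roll":0},{"fingers":0,"linear":[1.2,0,0],"roll":0},{"fingers":0,"linear":[0.9,0.3,0],"roll":2.8},{"fingers":0,"linear":[1.26,0.39,0],"roll":3.7},{"fingers":0,"linear":[1.26,0.39,0],"roll":3.7},{"fingers":0,"linear":[1.26,0.39,0],"roll":3.7}])

```text
time_s: 12.5
ee_pos: [0.4876, 0.1117, 0.2757]
ee_rot: [0.65, 3.054, -0.007]
ft_force: [8.5, -5.6, -3.8]
grip_width: 0.0006
grasp_force: 4.9
```

```bash
python3 -c "
from arc import *
o,T,r=snap()
v=T[:2,3]-H;print(np.linalg.norm(v),(np.hypot(.195,.054)),'theta~',np.radians(-99.6)-np.arctan2(v[1],v[0])-np.arctan2(.054,.195)*1)
"
```

```text
t 12.5 p [0.4876 0.1117 0.2757] yaw 156.0 tilt 1.14 f [ 8.5 -5.6 -3.8] w 0.0006 g 4.9 q [ 0.594  0.476 -1.183  1.853  0.505  1.137  0.382]
0.20385030361239614 0.20233882474700698 theta~ 0.22460548658905305
```

jog_arm(motion=[{"fingers":0,"linear":[1.3,0.39,0],"roll":3.7},{"fingers":0,"linear":[1.3,0.39,0],"roll":3.7},{"fingers":0,"linear":[1.3,0.39,0],"roll":3.7},{"fingers":0,"linear":[1.3,0.39,0],"roll":3.7},{"fingers":0,"linear":[1.3,0.39,0],"roll":3.7},{"fingers":0,"linear":[1.3,0.39,0],"roll":3.7},{"fingers":0,"linear":[1.3,0.39,0],"roll":3.7},{"fingers":0,"linear":[1.3,0.39,0],"roll":3.7}])

```text
time_s: 13.3
ee_pos: [0.4242, 0.198, 0.2754]
ee_rot: [1.409, 2.784, -0.0]
ft_force: [7.6, -8.6, 6.6]
grip_width: 0.0003
grasp_force: 5.9
```

```bash
python3 -c "
from arc import *
o,T,r=snap()
v=T[:2,3]-H;print(np.linalg.norm(v),'theta~',(np.radians(-99.6)-np.arctan2(v[1],v[0])-.27)%6.283)
"
```

```text
t 13.3 p [0.4242 0.198  0.2754] yaw 126.3 tilt 1.22 f [ 7.6 -8.6  6.6] w 0.0003 g 5.9 q [ 0.373  0.357 -1.103  1.926  0.386  1.073 -0.258]
0.20297985678921557 theta~ 0.757215633853652
```

jog_arm(motion=[{"fingers":0,"linear":[1.3,0.39,0],"roll":3.7},{"fingers":0,"linear":[1.3,0.39,0],"roll":3.7},{"fingers":0,"linear":[1.3,0.39,0],"roll":3.7},{"fingers":0,"linear":[1.3,0.39,0],"roll":3.7},{"fingers":0,"linear":[1.3,0.39,0],"roll":3.7},{"fingers":0,"linear":[1.3,0.39,0],"roll":3.7},{"fingers":0,"linear":[1.3,0.39,0],"roll":3.7},{"fingers":0,"linear":[1.3,0.39,0],"roll":3.7}])

```text
time_s: 14.1
ee_pos: [0.4127, 0.3033, 0.2748]
ee_rot: [2.074, 2.329, 0.008]
ft_force: [7.2, -13.2, 8.4]
grip_width: 0.0005
grasp_force: 7.2
```

jog_arm(motion=[{"fingers":0,"linear":[1.3,0.39,0],"roll":3.7},{"fingers":0,"linear":[1.3,0.39,0],"roll":3.7},{"fingers":0,"linear":[1.3,0.39,0],"roll":3.7},{"fingers":0,"linear":[1.3,0.39,0],"roll":3.7},{"fingers":0,"linear":[1.3,0.39,0],"roll":3.7},{"fingers":0,"linear":[1.3,0.39,0],"roll":3.7}])

```text
time_s: 14.7
ee_pos: [0.4384, 0.3776, 0.2739]
ee_rot: [2.485, 1.885, 0.007]
ft_force: [5.1, -17.1, 8.1]
grip_width: 0.0002
grasp_force: 7.5
```

```bash
python3 -c "
from arc import *
o,T,r=snap()
v=T[:2,3]-H;print(np.linalg.norm(v),'theta~',(np.radians(-99.6)-np.arctan2(v[1],v[0])-.27)%6.283)
"
```

```text
t 14.7 p [0.4384 0.3776 0.2739] yaw 74.4 tilt 1.33 f [  5.1 -17.1   8.1] w 0.0002 g 7.5 q [-0.207  0.501 -0.818  1.663  0.418  1.157 -1.409]
0.20379795640032228 theta~ 1.6750021072592665
```

jog_arm(motion=[{"fingers":0,"linear":[1.3,0.39,0],"roll":3.7},{"fingers":0,"linear":[1.3,0.39,0],"roll":3.7},{"fingers":0,"linear":[1.2,0.39,0],"roll":3.7},{"fingers":0,"linear":[-0.8,0,0],"roll":0},{"fingers":0,"linear":[-0.3,0,-3.8],"roll":0},{"fingers":0,"linear":[0,0,-3.8],"roll":0}])

```text
time_s: 15.3
ee_pos: [0.4505, 0.4055, 0.3502]
ee_rot: [2.657, 1.657, 0.011]
ft_force: [0.4, 0.7, 0.5]
grip_width: 0.0006
grasp_force: 0.0
```

```bash
python3 -c "
from arc import *
o,T,r=snap()
plan([.419,-.105,.346],85,n=11)"
```

```text
t 15.3 p [0.4505 0.4055 0.3502] yaw 63.9 tilt 0.74 f [0.4 0.7 0.5] w 0.0006 g 0.0 q [-0.262  0.474 -0.792  1.494  0.356  1.316 -1.544]
N 11 roll/row -1.92
[-4.3, 1.8, 0.1] [-4.4, 1.6, 0.1] [-4.4, 1.5, 0.1] [-4.5, 1.3, 0.1] [-4.5, 1.2, 0.1] [-4.5, 1.0, 0.1] [-4.6, 0.9, 0.1] [-4.6, 0.7, 0.1] [-4.6, 0.6, 0.1] [-4.6, 0.4, 0.1] [-4.6, 0.3, 0.1]
```

jog_arm(motion=[{"fingers":0,"linear":[-4.3,1.8,0],"roll":-1.9},{"fingers":0,"linear":[-4.4,1.6,0],"roll":-1.9},{"fingers":0,"linear":[-4.4,1.5,0],"roll":-1.9},{"fingers":3,"linear":[-4.5,1.3,0],"roll":-1.9},{"fingers":7.5,"linear":[-4.5,1.2,0],"roll":-1.9},{"fingers":7.5,"linear":[-3.4,0.8,3.3],"roll":-1.9},{"fingers":7.5,"linear":[-3.5,0.7,3.3],"roll":-1.9},{"fingers":7.5,"linear":[-3.5,0.6,3.3],"roll":-1.9}])

```text
time_s: 16.1
ee_pos: [0.4308, 0.066, 0.2515]
ee_rot: [2.411, 1.991, 0.014]
ft_force: [0.6, -0.3, -0.4]
grip_width: 0.0384
grasp_force: 0.0
```

jog_arm(motion=[{"fingers":7.5,"linear":[-3.5,0.5,3.3],"roll":-1.9},{"fingers":7.5,"linear":[-3.5,0.4,3.3],"roll":-1.9},{"fingers":7.5,"linear":[-3.6,0.3,3.3],"roll":-1.9},{"fingers":7.5,"linear":[-3.5,0.2,3.3],"roll":0},{"fingers":7.5,"linear":[-3.5,0.2,3.3],"roll":0}])

```text
time_s: 16.6
ee_pos: [0.4266, -0.1111, 0.0873]
ee_rot: [2.31, 2.108, 0.014]
ft_force: [0.6, -0.0, 0.2]
grip_width: 0.075
grasp_force: 0.0
```

```bash
python3 -c "
from arc import *
o,T,r=snap()
plan([.419,-.105,.012],85)"
```

```text
t 16.6 p [ 0.4266 -0.1111  0.0873] yaw 84.7 tilt 0.96 f [ 0.6 -0.   0.2] w 0.075 g 0.0 q [ 0.62   0.504 -0.563  2.165  0.495  0.58  -0.396]
N 2 roll/row -0.13
[0.3, -0.5, 3.8] [0.3, -0.5, 3.8]
```

jog_arm(motion=[{"fingers":7.5,"linear":[0.3,-0.5,3.8],"roll":0},{"fingers":7.5,"linear":[0.3,-0.3,3.6],"roll":0},{"fingers":3.5,"linear":[0,0,0],"roll":0},{"fingers":3.5,"linear":[0,0,0],"roll":0},{"fingers":3.5,"linear":[0,0,0],"roll":0},{"fingers":3.5,"linear":[0,0,0],"roll":0},{"fingers":3.5,"linear":[0,0,0],"roll":0}], force=40)

```text
time_s: 17.3
ee_pos: [0.4216, -0.1043, 0.0149]
ee_rot: [2.309, 2.106, 0.013]
ft_force: [-1.3, 0.6, 11.2]
grip_width: 0.0448
grasp_force: 39.8
```

```bash
python3 -c "
from arc import *
o,T,r=snap('top')
cv2.imwrite('pics/t6.png',cv2.resize(r['top']['pixels'][90:290,60:400],None,fx=2.3,fy=2.3)[:,:,::-1])
for th in(1.4,1.5,1.6):
  d,n=dn(th); print(th,'grasp',at(th,.2,-.086),'door corner top',proj(r['top'],np.array([*at(th,.28,.018),.325])))
"
```

```text
t 17.3 p [ 0.4216 -0.1043  0.0149] yaw 84.7 tilt 1.02 f [-1.3  0.6 11.2] w 0.0448 g 39.8 q [ 0.482  0.634 -0.415  2.2    0.655  0.409 -0.56 ]
1.4 grasp [0.4132801  0.18585151] door corner top [187.8633166 260.5227145]
1.5 grasp [0.40562745 0.20622311] door corner top [178.59918076 259.3972818 ]
1.6 grasp [0.4000468  0.22725693] door corner top [169.52760784 257.34479002]
```

View pics/t6.png

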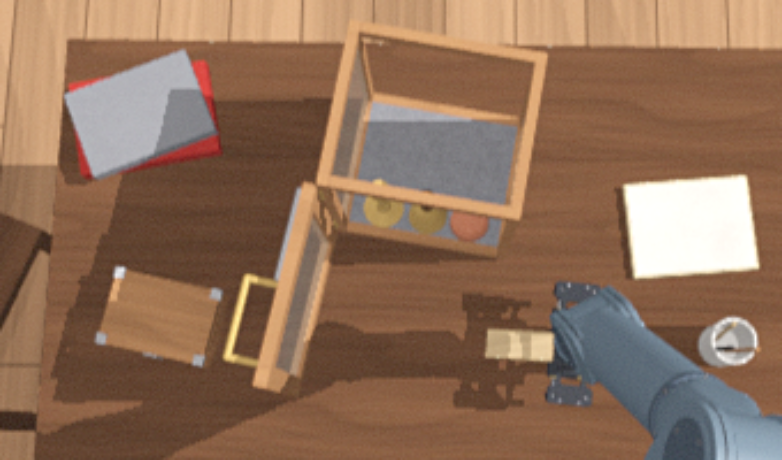

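jog_arm(motion=[{"fingers":3.5,"linear":[0,0,-0.6],"roll":0},{"fingers":3.5,"linear":[4.0,-0.6,0],"roll":0},{"fingers":3.5,"linear":[4.2,-0.6,0],"roll":0},{"fingers":3.5,"linear":[4.2,-0.6,0],"roll":0},{"fingers":3.5,"linear":[4.2,-0.6,0],"roll":0},{"fingers":3.5,"linear":[4.2,-0.6,0],"roll":0},{"fingers":3.5,"linear":[4.2,-0.6,0.2],"roll":0},{"fingers":3.5,"linear":[2.5,-0.4,0.2],"roll":0}])

```text
time_s: 18.15
ee_pos: [0.406, 0.1773, 0.0148]
ee_rot: [2.308, 2.112, 0.015]
ft_force: [-0.9, -21.0, 44.0]
grip_width: 0.0449
grasp_force: 39.8
```

```bash
python3 -c "
from arc import *
o,T,r=snap('top')
pickle.dump((o,T,r),open('d3.pkl','wb'))
P=r['top']['pixels'];hsv=cv2.cvtColor(P,cv2.COLOR_RGB2HSV)
for th in(1.3,1.4,1.5,1.6): print(th,proj(r['top'],np.array([*at(th,.28,.018),.325])),P[np.round(proj(r['top'],np.array([*at(th,.27,.009),.325]))).astype(int)[::-1][0],np.round(proj(r['top'],np.array([*at(th,.27,.009),.325]))).astype(int)[0]])
m=cv2.inRange(hsv,(18,120,120),(32,255,255))[200:270,150:200];ys,xs=np.nonzero(m);print(len(xs),xs.mean()+150,ys.mean()+200,xs.min()+150)
for th in(1.3,1.4,1.5,1.6):print(th,[proj(r['top'],np.array([*at(th,.195+s,.068),.288])).round(1).tolist() for s in(-.055,.055)])
cv2.imwrite('pics/t7.png',cv2.resize(P[170:290,130:330],None,fx=4,fy=4,interpolation=2)[:,:,::-1])
"
```

```text
t 18.15 p [0.406  0.1773 0.0148] yaw 84.9 tilt 0.93 f [ -0.9 -21.   44. ] w 0.0449 g 39.8 q [-0.204  0.637 -0.383  2.177  0.608  0.419 -1.169]
1.3 [197.21684331 260.70827432] [91 59 42]
1.4 [187.8633166 260.5227145] [185 136  93]
1.5 [178.59918076 259.3972818 ] [171 128  86]
1.6 [169.52760784 257.34479002] [91 62 42]
165 171.8 233.64242424242423 165
1.3 [[179.5, 217.9], [181.8, 253.0]]
1.4 [[175.0, 215.9], [173.7, 251.1]]
1.5 [[170.8, 213.5], [165.8, 248.5]]
1.6 [[166.8, 210.7], [158.3, 245.0]]
```

jog_arm(motion=[{"fingers":3.5,"linear":[1.0,0,-0.3],"roll":0},{"fingers":3.5,"linear":[1.0,0,0],"roll":0},{"fingers":3.5,"linear":[1.0,0,0],"roll":0}])

```text
time_s: 18.5
ee_pos: [0.4085, 0.202, 0.0165]
ee_rot: [2.313, 2.105, 0.007]
ft_force: [0.2, -8.4, -3.5]
grip_width: 0.0446
grasp_force: 39.7
```

jog_arm(motion=[{"fingers":3.5,"linear":[0.8,0,0],"roll":0},{"fingers":3.5,"linear":[0.6,0,0.1],"roll":0}])

```text
time_s: 18.7
ee_pos: [0.409, 0.2133, 0.0148]
ee_rot: [2.313, 2.102, -0.0]
ft_force: [-4.0, -18.4, 23.3]
grip_width: 0.0447
grasp_force: 39.9
```

```bash
cat > door.py <<'E'
from arc import *
def door():
    o,T,r=snap('top');P=r['top']['pixels'];hsv=cv2.cvtColor(P,cv2.COLOR_RGB2HSV)
    m=cv2.inRange(hsv,(18,120,120),(32,255,255));m[:200]=0;m[275:]=0;m[:,:150]=0;m[:,250:]=0;ys,xs=np.nonzero(m);print('bar',len(xs),xs.min(),xs.mean(),ys.mean())
    return o,T,r
if __name__=='__main__': door()
E
python3 door.py
```

```text
t 18.7 p [0.409  0.2133 0.0148] yaw 84.5 tilt 0.93 f [ -4.  -18.4  23.3] w 0.0447 g 39.9 q [-0.271  0.658 -0.389  2.125  0.587  0.463 -1.217]
bar 161 163 170.38509316770185 232.24223602484471
```

jog_arm(motion=[{"fingers":3.5,"linear":[0.7,0,0],"roll":0},{"fingers":3.5,"linear":[0.7,0,0],"roll":0},{"fingers":3.5,"linear":[0,0,0],"roll":0}])

```text
time_s: 19.05
ee_pos: [0.4099, 0.2244, 0.0148]
ee_rot: [2.313, 2.098, -0.007]
ft_force: [-2.2, -14.3, 11.3]
grip_width: 0.0443
grasp_force: 40.0
```

```bash
python3 door.py
```

```text
t 19.05 p [0.4099 0.2244 0.0148] yaw 84.4 tilt 1.11 f [ -2.2 -14.3  11.3] w 0.0443 g 40.0 q [-0.293  0.664 -0.39   2.107  0.582  0.479 -1.232]
bar 166 159 166.87951807228916 230.94578313253012
```

jog_arm(motion=[{"fingers":7.5,"linear":[0,0,0],"roll":0},{"fingers":7.5,"linear":[0,0,0],"roll":0},{"fingers":7.5,"linear":[0,0,0],"roll":0},{"fingers":7.5,"linear":[0,0,-3],"roll":0},{"fingers":7.5,"linear":[-1,0,-4.5],"roll":0},{"fingers":7.5,"linear":[-1,0,-4.5],"roll":0},{"fingers":7.5,"linear":[-1,0,-4.5],"roll":0}])

```text
time_s: 19.8
ee_pos: [0.4057, 0.2024, 0.1821]
ee_rot: [2.311, 2.11, 0.011]
ft_force: [1.5, 0.2, 0.3]
grip_width: 0.0748
grasp_force: 0.0
```

```bash
python3 -c "
from door import *
o,T,r=door()
cv2.imwrite('pics/t8.png',cv2.resize(r['top']['pixels'][90:290,60:400],None,fx=2.3,fy=2.3)[:,:,::-1])
plan([.50,-.21,.25],-5)
T[:3,3]=[.5,-.21,.25];
"
```

```text
t 19.8 p [0.4057 0.2024 0.1821] yaw 84.8 tilt 0.81 f [1.5 0.2 0.3] w 0.0748 g 0.0 q [-0.032  0.348 -0.633  2.07   0.301  0.802 -0.938]
bar 168 159 166.76190476190476 231.17857142857142
N 11 roll/row 8.16
[-3.7, 1.2, -0.5] [-3.5, 1.7, -0.5] [-3.2, 2.2, -0.5] [-2.8, 2.6, -0.5] [-2.4, 3.0, -0.5] [-2.0, 3.3, -0.5] [-1.5, 3.5, -0.5] [-1.0, 3.7, -0.5] [-0.5, 3.8, -0.5] [0.1, 3.8, -0.5] [0.6, 3.8, -0.5]
```

View pics/t8.png

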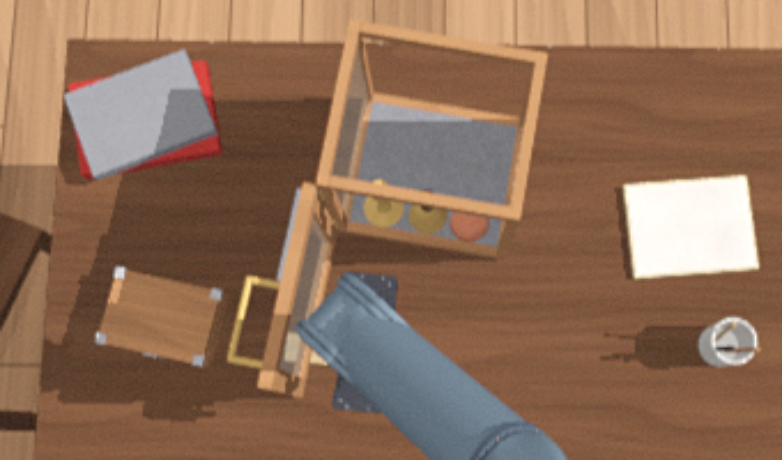

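jog_arm(motion=[{"fingers":7.5,"linear":[-3.7,1.2,-0.5],"roll":8.2},{"fingers":7.5,"linear":[-3.5,1.7,-0.5],"roll":8.2},{"fingers":7.5,"linear":[-3.2,2.2,-0.5],"roll":8.2},{"fingers":7.5,"linear":[-2.8,2.6,-0.5],"roll":8.2},{"fingers":7.5,"linear":[-2.4,3.0,-0.5],"roll":8.2},{"fingers":7.5,"linear":[-2.0,3.3,-0.5],"roll":8.2},{"fingers":7.5,"linear":[-1.5,3.5,-0.5],"roll":8.2},{"fingers":7.5,"linear":[-1.0,3.7,-0.5],"roll":8.2}])

```text
time_s: 20.65
ee_pos: [0.4736, -0.0995, 0.2233]
ee_rot: [3.092, 0.513, 0.022]
ft_force: [1.0, 0.5, -0.5]
grip_width: 0.0752
grasp_force: 0.0
```

jog_arm(motion=[{"fingers":7.5,"linear":[-0.5,3.8,-0.5],"roll":8.2},{"fingers":7.5,"linear":[0.1,3.8,-0.5],"roll":8.2},{"fingers":7.5,"linear":[0.6,3.8,-0.5],"roll":8.2},{"fingers":7.5,"linear":[4.6,1.5,0],"roll":0},{"fingers":7.5,"linear":[4.6,1.5,0],"roll":0},{"fingers":7.5,"linear":[4.6,1.5,0],"roll":0},{"fingers":7.5,"linear":[4.6,1.5,0],"roll":0},{"fingers":7.5,"linear":[4.6,1.5,0],"roll":0}])

```text
time_s: 21.45
ee_pos: [0.7203, -0.3074, 0.2422]
ee_rot: [3.134, -0.149, 0.023]
ft_force: [0.8, -0.5, 0.4]
grip_width: 0.0751
grasp_force: 0.0
```

```bash
python3 door.py
```

```text
t 21.45 p [ 0.7203 -0.3074  0.2422] yaw -5.4 tilt 0.88 f [ 0.8 -0.5  0.4] w 0.0751 g 0.0 q [ 0.402  0.778 -0.108  1.107  0.08   1.245 -1.366]
bar 141 159 167.68085106382978 229.34751773049646
```

jog_arm(motion=[{"fingers":7.5,"linear":[4.8,1.2,0],"roll":0},{"fingers":7.5,"linear":[4.8,1.2,0],"roll":0},{"fingers":7.5,"linear":[4.8,1.2,0],"roll":0},{"fingers":7.5,"linear":[4.8,1.2,0],"roll":0},{"fingers":7.5,"linear":[4.8,1.2,0],"roll":0},{"fingers":7.5,"linear":[4.8,1.2,0],"roll":0},{"fingers":7.5,"linear":[4.8,1.2,0],"roll":0},{"fingers":7.5,"linear":[4.8,1.2,0],"roll":0}])

```text
time_s: 22.3
ee_pos: [0.8507, -0.3984, 0.2272]
ee_rot: [-3.12, 0.305, -0.087]
ft_force: [-1.0, -0.8, 0.3]
grip_width: 0.0748
grasp_force: 0.0
```

jog_arm(motion=[{"fingers":7.5,"linear":[4.8,1.2,0],"roll":0},{"fingers":7.5,"linear":[4.8,1.2,0],"roll":0},{"fingers":7.5,"linear":[4.8,1.2,0],"roll":0},{"fingers":7.5,"linear":[4.8,1.2,0],"roll":0},{"fingers":7.5,"linear":[4.8,1.2,0],"roll":0},{"fingers":7.5,"linear":[4.8,1.2,0],"roll":0},{"fingers":7.5,"linear":[4.8,1.2,0],"roll":0},{"fingers":7.5,"linear":[4.8,1.2,0],"roll":0}])

```text
time_s: 23.1
ee_pos: [0.9328, -0.4317, 0.2279]
ee_rot: [3.021, -0.3, 0.469]
ft_force: [-0.2, -0.2, 0.0]
grip_width: 0.0751
grasp_force: 0.0
```

```bash
python3 -c "
from plan import *
o,T,r=snap();print(np.round(T,3))"
```

```text
t 23.1 p [ 0.9328 -0.4317  0.2279] yaw -11.0 tilt 18.0 f [-0.2 -0.2  0. ] w 0.0751 g 0.0 q [ 0.3    1.35   1.258  0.245 -1.281  1.403 -1.232]
[[ 0.934 -0.202  0.293  0.933]
 [-0.181 -0.979 -0.099 -0.432]
 [ 0.307  0.039 -0.951  0.228]
 [ 0.     0.     0.     1.   ]]
```

jog_arm(motion=[{"fingers":7.5,"linear":[4.9,0.8,0],"roll":0},{"fingers":7.5,"linear":[4.9,0.8,0],"roll":0},{"fingers":7.5,"linear":[4.9,0.8,0],"roll":0},{"fingers":7.5,"linear":[4.9,0.8,0],"roll":0},{"fingers":7.5,"linear":[4.9,0.8,0],"roll":0},{"fingers":7.5,"linear":[4.9,0.8,0],"roll":0},{"fingers":7.5,"linear":[4.9,0.8,0],"roll":0},{"fingers":7.5,"linear":[4.9,0.8,0],"roll":0}])

```text
time_s: 23.9
ee_pos: [0.9999, -0.4359, 0.3241]
ee_rot: [2.86, -0.289, 0.817]
ft_force: [0.1, 0.7, 0.4]
grip_width: 0.0751
grasp_force: 0.0
```

jog_arm(motion=[{"fingers":7.5,"linear":[4.9,0.8,0],"roll":0},{"fingers":7.5,"linear":[4.9,0.8,0],"roll":0},{"fingers":7.5,"linear":[4.9,0.8,0],"roll":0}])

```text
time_s: 24.2
ee_pos: [1.0156, -0.4358, 0.3767]
ee_rot: [2.795, -0.284, 0.935]
ft_force: [0.3, 0.7, 0.4]
grip_width: 0.0751
grasp_force: 0.0
```

```bash
python3 -c "
from plan import *
o,T,r=snap();print(np.round(T,3))"
```

```text
t 24.2 p [ 1.0156 -0.4358  0.3767] yaw -8.9 tilt 38.19 f [0.3 0.7 0.4] w 0.0751 g 0.0 q [ 0.262  1.246  1.259  0.245 -1.274  1.151 -1.264]
[[ 0.784 -0.236  0.574  1.016]
 [-0.123 -0.965 -0.23  -0.436]
 [ 0.609  0.109 -0.786  0.377]
 [ 0.     0.     0.     1.   ]]
```

```bash
python3 -c "
from plan import *
o,T,r=snap()
R=T[:3,:3]@Ro.from_rotvec([0,0,np.radians(10)]).as_matrix();print(np.round(R,3))
T2=T.copy();T2[:3,:3]=R
plan([.48,-.19,.30],T=T2)
"
```

```text
t 24.2 p [ 1.0156 -0.4358  0.3767] yaw -8.9 tilt 38.19 f [0.3 0.7 0.4] w 0.0751 g 0.0 q [ 0.262  1.246  1.259  0.245 -1.274  1.151 -1.264]
[[ 0.731 -0.369  0.574]
 [-0.289 -0.929 -0.23 ]
 [ 0.618  0.002 -0.786]]
N 13 roll/row 0.0
[-3.9, -0.2, -2.3] [-3.9, -0.2, -2.3] [-3.9, -0.2, -2.3] [-3.9, -0.2, -2.3] [-3.9, -0.2, -2.3] [-3.9, -0.2, -2.3] [-3.9, -0.2, -2.3] [-3.9, -0.2, -2.3] [-3.9, -0.2, -2.3] [-3.9, -0.2, -2.3] [-3.9, -0.2, -2.3] [-3.9, -0.2, -2.3] [-3.9, -0.2, -2.3]
```

jog_arm(motion=[{"fingers":5.0,"linear":[-2,0,-1],"roll":5},{"fingers":5.0,"linear":[-3.0,0,-1.5],"roll":5},{"fingers":5.0,"linear":[-3.9,-0.2,-2.3],"roll":0},{"fingers":5.0,"linear":[-3.9,-0.2,-2.3],"roll":0},{"fingers":5.0,"linear":[-3.9,-0.2,-2.3],"roll":0},{"fingers":5.0,"linear":[-3.9,-0.2,-2.3],"roll":0},{"fingers":5.0,"linear":[-3.9,-0.2,-2.3],"roll":0},{"fingers":5.0,"linear":[-3.9,-0.2,-2.3],"roll":0}])

```text
time_s: 25.0
ee_pos: [0.729, -0.3231, 0.3337]
ee_rot: [2.804, -0.493, 0.969]
ft_force: [0.3, -0.7, 1.3]
grip_width: 0.05
grasp_force: 0.0
```

jog_arm(motion=[{"fingers":5.0,"linear":[-3.9,-0.2,-2.3],"roll":0},{"fingers":5.0,"linear":[-3.9,-0.2,-2.3],"roll":0},{"fingers":5.0,"linear":[-3.9,-0.2,-2.3],"roll":0},{"fingers":5.0,"linear":[-3.9,-0.2,-2.3],"roll":0},{"fingers":5.0,"linear":[-3.9,-0.2,-2.3],"roll":0},{"fingers":5.0,"linear":[-3.9,-0.2,-2.3],"roll":0}])

```text
time_s: 25.6
ee_pos: [0.527, -0.2436, 0.2989]
ee_rot: [2.82, -0.519, 0.909]
ft_force: [-0.1, -0.8, 1.6]
grip_width: 0.0502
grasp_force: 0.0
```

```bash
python3 -c "
from door import *
o,T,r=door();print(np.round(T,3))
z=T[:3,2];G=np.array([.635,.126,.142]);P=G+.019*z-.16*z;print('standoff',P)
plan(P)
Q=P-[0.07,0,-.02];print(Q);plan(Q)
T[:3,3]=Q;plan(P,T=T)
"
```

```text
t 25.6 p [ 0.527  -0.2436  0.2989] yaw -20.4 tilt 35.97 f [-0.1 -0.8  1.6] w 0.0502 g 0.0 q [-0.778  0.149  1.235  2.225 -0.562  0.274 -1.03 ]
bar 137 159 167.82481751824818 230.1970802919708
[[ 0.759 -0.363  0.541  0.527]
 [-0.282 -0.932 -0.229 -0.244]
 [ 0.587  0.021 -0.809  0.299]
 [ 0.     0.     0.     1.   ]]
standoff [0.55874122 0.15830916 0.25611274]
N 9 roll/row 0.0
[-1.3, -4.3, -0.4] [-1.3, -4.3, -0.4] [-1.3, -4.3, -0.4] [-1.3, -4.3, -0.4] [-1.3, -4.3, -0.4] [-1.3, -4.3, -0.4] [-1.3, -4.3, -0.4] [-1.3, -4.3, -0.4] [-1.3, -4.3, -0.4] 
[0.48874122 0.15830916 0.27611274]
N 9 roll/row 0.0
[-1.7, -4.0, -1.0] [-1.7, -4.0, -1.0] [-1.7, -4.0, -1.0] [-1.7, -4.0, -1.0] [-1.7, -4.0, -1.0] [-1.7, -4.0, -1.0] [-1.7, -4.0, -1.0] [-1.7, -4.0, -1.0] [-1.7, -4.0, -1.0] 
N 2 roll/row 0.0
[2.1, -1.3, 2.7] [2.1, -1.3, 2.7]
```

```bash
python3 -c "
from plan import *
T=pose(bot.get_obs())
plan([.55,.155,.37],T=T)
T[:3,3]=[.55,.155,.37];plan([.556,.159,.26],T=T)
"
```

```text
N 9 roll/row 0.0
[-0.6, -4.2, -1.5] [-0.6, -4.2, -1.5] [-0.6, -4.2, -1.5] [-0.6, -4.2, -1.5] [-0.6, -4.2, -1.5] [-0.6, -4.2, -1.5] [-0.6, -4.2, -1.5] [-0.6, -4.2, -1.5] [-0.6, -4.2, -1.5] 
N 3 roll/row 0.0
[-2.0, -0.3, 3.1] [-2.0, -0.3, 3.1] [-2.0, -0.3, 3.1]
```

jog_arm(motion=[{"fingers":5.0,"linear":[-0.6,-4.2,-1.5],"roll":0},{"fingers":5.0,"linear":[-0.6,-4.2,-1.5],"roll":0},{"fingers":5.0,"linear":[-0.6,-4.2,-1.5],"roll":0},{"fingers":5.0,"linear":[-0.6,-4.2,-1.5],"roll":0},{"fingers":5.0,"linear":[-0.6,-4.2,-1.5],"roll":0},{"fingers":5.0,"linear":[-0.6,-4.2,-1.5],"roll":0},{"fingers":5.0,"linear":[-0.6,-4.2,-1.5],"roll":0},{"fingers":5.0,"linear":[-0.6,-4.2,-1.5],"roll":0}])

```text
time_s: 26.45
ee_pos: [0.5278, -0.0235, 0.3296]
ee_rot: [2.883, -0.511, 0.822]
ft_force: [0.8, -0.1, -0.2]
grip_width: 0.0501
grasp_force: 0.0
```

```bash
python3 -c "
from plan import *
o,T,r=snap('wrist');print(np.round(T,3))
cv2.imwrite('pics/w9.png',r['wrist']['pixels'][:,:,::-1]);pickle.dump((o,T,r),open('d4.pkl','wb'))
for z in (.03,.11,.16,.17): print(z,proj(r['wrist'],np.array([.635,.126,z]),T))
plan([.556,.159,.26])
"
```

```text
t 26.45 p [ 0.5278 -0.0235  0.3296] yaw -20.0 tilt 31.88 f [ 0.8 -0.1 -0.2] w 0.0501 g 0.0 q [-1.062 -0.083  0.817  2.202  0.652  0.618 -2.622]
[[ 0.798 -0.345  0.494  0.528]
 [-0.291 -0.939 -0.186 -0.023]
 [ 0.528  0.004 -0.849  0.33 ]
 [ 0.     0.     0.     1.   ]]
0.03 [147.54992297 229.15539608]
0.11 [126.3417586  221.89762756]
0.16 [108.17069231 215.67920193]
0.17 [103.89613424 214.21638071]
N 5 roll/row 0.0
[-1.3, -3.5, 0.8] [-1.3, -3.5, 0.8] [-1.3, -3.5, 0.8] [-1.3, -3.5, 0.8] [-1.3, -3.5, 0.8]
```

jog_arm(motion=[{"fingers":5.0,"linear":[0,0,-0.3],"roll":-8.5},{"fingers":5.0,"linear":[0,0,-0.3],"roll":-8.5},{"fingers":5.0,"linear":[0,0,-0.3],"roll":-8.5},{"fingers":5.0,"linear":[0,0,-0.3],"roll":-8.5},{"fingers":5.0,"linear":[0,0,-0.3],"roll":-8.5},{"fingers":5.0,"linear":[0,0,-0.3],"roll":-8.5},{"fingers":5.0,"linear":[0,0,-0.3],"roll":-8.5},{"fingers":5.0,"linear":[0,0,-0.3],"roll":-8.5}])

```text
time_s: 27.3
ee_pos: [0.5157, -0.0205, 0.349]
ee_rot: [2.462, 1.104, 0.545]
ft_force: [0.3, 0.3, -0.2]
grip_width: 0.05
grasp_force: 0.0
```

jog_arm(motion=[{"fingers":5.0,"linear":[0,0,0],"roll":-8.5},{"fingers":5.0,"linear":[0,0,0],"roll":-8.5},{"fingers":5.0,"linear":[0,0,0],"roll":-8.5},{"fingers":5.0,"linear":[0,0,0],"roll":-8.5},{"fingers":5.0,"linear":[0,0,0],"roll":-8.5},{"fingers":5.0,"linear":[0,0,0],"roll":-8.5},{"fingers":5.0,"linear":[0,0,0],"roll":-8.5},{"fingers":5.0,"linear":[0,0,0],"roll":-8.5}])

```text
time_s: 28.1
ee_pos: [0.5156, -0.0206, 0.3488]
ee_rot: [1.368, 2.204, 0.142]
ft_force: [0.3, -0.5, -0.3]
grip_width: 0.05
grasp_force: 0.0
```

jog_arm(motion=[{"fingers":5.0,"linear":[0,0,0],"roll":-8.5},{"fingers":5.0,"linear":[0,0,0],"roll":-8.5},{"fingers":5.0,"linear":[0,0,0],"roll":-8.5},{"fingers":5.0,"linear":[0,0,0],"roll":-8.5},{"fingers":5.0,"linear":[0,0,0],"roll":-8.5}])

```text
time_s: 28.6
ee_pos: [0.5156, -0.0206, 0.3487]
ee_rot: [0.476, 2.549, -0.129]
ft_force: [-0.5, -0.4, 0.3]
grip_width: 0.05
grasp_force: 0.0
```

```bash
python3 -c "
from plan import *
o,T,r=snap();print(np.round(T,3))
"
```

```text
t 28.6 p [ 0.5156 -0.0206  0.3487] yaw 158.8 tilt 31.72 f [-0.5 -0.4  0.3] w 0.05 g 0.0 q [-1.503 -0.343  1.072  2.202  0.925  0.885  0.273]
[[-0.793  0.36   0.492  0.516]
 [ 0.308  0.933 -0.186 -0.021]
 [-0.526  0.004 -0.851  0.349]
 [ 0.     0.     0.     1.   ]]
```

```bash
python3 -c "
from plan import *
T=pose(bot.get_obs())
plan([.555,.155,.31],step=.04)
T[:3,3]=[.555,.155,.31];plan([.562,.153,.25],T=T)
"
```

```text
N 5 roll/row 0.0
[0.9, 3.6, 0.4] [0.9, 3.6, 0.4] [0.9, 3.6, 0.4] [0.9, 3.6, 0.4] [0.9, 3.6, 0.4] 
N 2 roll/row 0.0
[1.3, 0.0, 2.7] [1.3, 0.0, 2.7]
```

jog_arm(motion=[{"fingers":5.0,"linear":[0.9,3.6,0.4],"roll":0},{"fingers":5.0,"linear":[0.9,3.6,0.4],"roll":0},{"fingers":5.0,"linear":[0.9,3.6,0.4],"roll":0},{"fingers":5.0,"linear":[0.9,3.6,0.4],"roll":0},{"fingers":5.0,"linear":[0.9,3.6,0.4],"roll":0},{"fingers":5.0,"linear":[1.3,0,2.7],"roll":0},{"fingers":5.0,"linear":[1.3,0,2.7],"roll":0}])

```text
time_s: 29.3
ee_pos: [0.5617, 0.153, 0.2501]
ee_rot: [0.481, 2.546, -0.127]
ft_force: [-1.0, -0.5, -0.4]
grip_width: 0.05
grasp_force: 0.0
```

```bash
python3 -c "
from plan import *
o,T,r=snap('wrist');print(np.round(T,3))
w=r['wrist'];cv2.imwrite('pics/w9.png',w['pixels'][:,:,::-1]);pickle.dump((o,T,r),open('d4.pkl','wb'))
for z in (.03,.11,.16,.17): print(z,proj(w,np.array([.635,.126,z]),T))
hsv=cv2.cvtColor(w['pixels'],cv2.COLOR_RGB2HSV)
m=cv2.inRange(hsv,(18,90,60),(32,255,255));n,l,s,c=cv2.connectedComponentsWithStats(m)
print([(s[i].tolist()) for i in range(1,n) if s[i,4]>80])
z=T[:3,2];G=np.array([.635,.126,.130])
plan(G+.019*z-.06*z)
"
```

```text
t 29.3 p [0.5617 0.153  0.2501] yaw 158.5 tilt 31.85 f [-1.  -0.5 -0.4] w 0.05 g 0.0 q [-1.399  0.395  1.002  2.114  0.193  0.433  0.539]
[[-0.79   0.363  0.494  0.562]
 [ 0.312  0.932 -0.186  0.153]
 [-0.528  0.007 -0.849  0.25 ]
 [ 0.     0.     0.     1.   ]]
0.03 [255.24435141 128.22446005]
0.11 [255.77270881 171.43188929]
0.16 [256.20185328 206.52599288]
0.17 [256.29982856 214.53810728]
[[372, 80, 17, 27, 106], [284, 98, 58, 111, 3230], [230, 111, 47, 57, 2063], [461, 242, 26, 44, 327], [133, 281, 24, 56, 667], [354, 281, 24, 56, 659], [152, 349, 327, 16, 3330]]
N 3 roll/row 0.0
[-0.2, 0.1, 3.3] [-0.2, 0.1, 3.3] [-0.2, 0.1, 3.3]
```

View pics/w9.png

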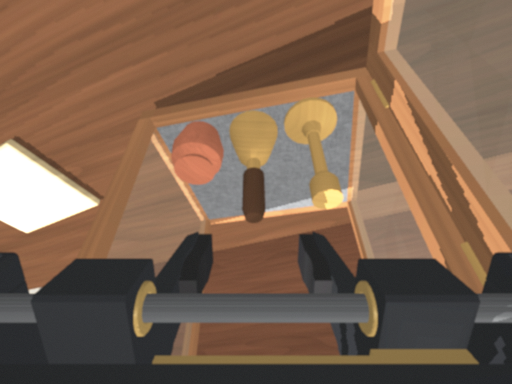

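jog_arm(motion=[{"fingers":5.0,"linear":[-0.2,0.1,3.3],"roll":0},{"fingers":5.0,"linear":[-0.2,0.1,3.3],"roll":0},{"fingers":5.0,"linear":[-0.2,0,3.3],"roll":0},{"fingers":5.0,"linear":[0,0,2],"roll":0}])

```text
time_s: 29.75
ee_pos: [0.626, 0.1278, 0.1524]
ee_rot: [0.485, 2.546, -0.13]
ft_force: [-0.0, 0.8, 0.3]
grip_width: 0.0502
grasp_force: 0.0
```

```bash
python3 -c "
from plan import *
o,T,r=snap('wrist');
w=r['wrist']
for z in (.11,.16,.17): print(z,proj(w,np.array([.635,.126,z]),T))
P=w['pixels'].astype(int);m=(P.sum(2)<190)&(P[:,:,0]>P[:,:,2]+12);
for y in range(150,260,15):
  xs=np.nonzero(m[y,200:310])[0]+200;print(y,len(xs),xs.min() if len(xs) else 0,xs.max() if len(xs) else 0)
z=T[:3,2];G=np.array([.634,.126,.130])
plan(G+.019*z,step=.021)
"
```

```text
t 29.75 p [0.626  0.1278 0.1524] yaw 158.3 tilt 31.83 f [-0.   0.8  0.3] w 0.0502 g 0.0 q [-1.034  0.609  0.727  2.055  0.075  0.218  0.643]
0.11 [257.59409987 199.38684247]
0.16 [258.58254875 264.54220516]
0.17 [258.82864201 280.76387965]
150 0 0 0
165 0 0 0
180 0 0 0
195 11 248 258
210 32 238 269
225 34 237 270
240 34 237 270
255 39 212 298
N 2 roll/row 0.0
[0.2, 0.1, 2.0] [0.2, 0.1, 2.0]
```

jog_arm(motion=[{"fingers":5.0,"linear":[0.2,-0.1,2.0],"roll":0},{"fingers":5.0,"linear":[0.2,0,2.0],"roll":0},{"fingers":1.5,"linear":[0,0,0],"roll":0},{"fingers":1.5,"linear":[0,0,0],"roll":0},{"fingers":1.5,"linear":[0,0,0],"roll":0},{"fingers":1.5,"linear":[0,0,0],"roll":0},{"fingers":1.5,"linear":[0,0,0],"roll":0}], force=35)

```text
time_s: 30.5
ee_pos: [0.6376, 0.1225, 0.1254]
ee_rot: [0.484, 2.547, -0.134]
ft_force: [-3.6, -0.4, 7.1]
grip_width: 0.0227
grasp_force: 35.0
```

```bash
python3 -c "
from plan import *
o,T,r=snap();print(np.round(T,3))
"
```

```text
t 30.5 p [0.6376 0.1225 0.1254] yaw 158.4 tilt 31.8 f [-3.6 -0.4  7.1] w 0.0227 g 35.0 q [-0.904  0.631  0.579  2.036  0.427  0.192  0.307]
[[-0.79   0.366  0.491  0.638]
 [ 0.313  0.93  -0.191  0.122]
 [-0.527  0.003 -0.85   0.125]
 [ 0.     0.     0.     1.   ]]
```

jog_arm(motion=[{"fingers":4.5,"linear":[0,0,0],"roll":0},{"fingers":4.5,"linear":[0,0,0],"roll":0},{"fingers":4.5,"linear":[0,0,0],"roll":0},{"fingers":4.5,"linear":[-0.8,0,0.5],"roll":0},{"fingers":4.5,"linear":[-0.3,0,0.2],"roll":0}])

```text
time_s: 31.0
ee_pos: [0.6504, 0.1167, 0.1244]
ee_rot: [0.485, 2.547, -0.135]
ft_force: [1.2, 0.3, 0.2]
grip_width: 0.045
grasp_force: 0.0
```

```bash
python3 -c "
from plan import *
o,T,r=snap('wrist');
P=r['wrist']['pixels'].astype(int);m=(P.sum(2)<190)&(P[:,:,0]>P[:,:,2]+12);
for y in range(190,300,15):
  xs=np.nonzero(m[y,200:310])[0]+200;print(y,len(xs),xs.min() if len(xs) else 0,xs.max() if len(xs) else 0)
"
```

```text
t 31.0 p [0.6504 0.1167 0.1244] yaw 158.4 tilt 31.78 f [1.2 0.3 0.2] w 0.045 g 0.0 q [-0.862  0.639  0.554  2.009  0.429  0.199  0.325]
190 0 0 0
205 29 242 270
220 41 236 276
235 42 235 276
250 44 235 295
265 48 233 295
280 49 233 298
295 0 0 0
```

jog_arm(motion=[{"fingers":1.5,"linear":[0,0,0],"roll":0},{"fingers":1.5,"linear":[0,0,0],"roll":0},{"fingers":1.5,"linear":[0,0,0],"roll":0},{"fingers":1.5,"linear":[0,0,0],"roll":0},{"fingers":1.5,"linear":[0,0,0],"roll":0}], force=40)

```text
time_s: 31.55
ee_pos: [0.6492, 0.1175, 0.124]
ee_rot: [0.484, 2.548, -0.135]
ft_force: [0.3, 0.3, -0.3]
grip_width: 0.0226
grasp_force: 40.0
```

```bash
python3 -c "
from plan import *
o,T,r=snap();print(np.round(T,3))
p=T[:3,3]
plan(p+[0,0,.012]);plan(p+[-.11,.03,.012])
"
```

```text
t 31.55 p [0.6492 0.1175 0.124 ] yaw 158.4 tilt 31.73 f [ 0.3  0.3 -0.3] w 0.0226 g 40.0 q [-0.864  0.638  0.555  2.011  0.429  0.199  0.324]
[[-0.791  0.366  0.49   0.649]
 [ 0.312  0.931 -0.191  0.118]
 [-0.526  0.002 -0.851  0.124]
 [ 0.     0.     0.     1.   ]]
N 1 roll/row 0.0
[-0.6, 0.0, -1.0] 
N 3 roll/row 0.0
[3.0, -0.4, -2.3] [3.0, -0.4, -2.3] [3.0, -0.4, -2.3]
```

jog_arm(motion=[{"fingers":1.5,"linear":[-0.3,0,-0.5],"roll":0},{"fingers":1.5,"linear":[1.3,-0.4,-1.5],"roll":0},{"fingers":1.5,"linear":[1.6,-0.6,-2.5],"roll":0}])

```text
time_s: 31.85
ee_pos: [0.6028, 0.1238, 0.1487]
ee_rot: [0.486, 2.548, -0.137]
ft_force: [0.3, 1.1, -3.2]
grip_width: 0.0221
grasp_force: 40.0
```

```bash
python3 -c "
from door import *
o,T,r=door()
p=T[:3,3]
plan([.548,.135,.20])
"
```

```text
t 31.85 p [0.6028 0.1238 0.1487] yaw 158.4 tilt 31.74 f [ 0.3  1.1 -3.2] w 0.0221 g 40.0 q [-0.993  0.554  0.635  2.106  0.454  0.221  0.273]
bar 194 159 166.69072164948454 229.1958762886598
N 2 roll/row 0.0
[0.8, -0.5, -3.5] [0.8, -0.5, -3.5]
```

jog_arm(motion=[{"fingers":1.5,"linear":[1.0,-0.5,-3.3],"roll":0},{"fingers":1.5,"linear":[1.2,-0.5,-3.5],"roll":0}])

```text
time_s: 32.1
ee_pos: [0.5477, 0.1345, 0.1952]
ee_rot: [0.486, 2.549, -0.137]
ft_force: [-0.3, 0.6, -0.9]
grip_width: 0.0227
grasp_force: 40.0
```

```bash
python3 -c "
from plan import *
o,T,r=snap()
plan([.535,.13,.45])
T[:3,3]=[.535,.13,.45];plan([.638,-.318,.40],T=T)
"
```

```text
t 32.1 p [0.5477 0.1345 0.1952] yaw 158.4 tilt 31.7 f [-0.3  0.6 -0.9] w 0.0227 g 40.0 q [-1.194  0.406  0.754  2.194  0.497  0.327  0.215]
N 6 roll/row 0.0
[-2.1, -0.1, -3.7] [-2.1, -0.1, -3.7] [-2.1, -0.1, -3.7] [-2.1, -0.1, -3.7] [-2.1, -0.1, -3.7] [-2.1, -0.1, -3.7] 
N 10 roll/row 0.0
[-2.0, -3.8, 1.8] [-2.0, -3.8, 1.8] [-2.0, -3.8, 1.8] [-2.0, -3.8, 1.8] [-2.0, -3.8, 1.8] [-2.0, -3.8, 1.8] [-2.0, -3.8, 1.8] [-2.0, -3.8, 1.8] [-2.0, -3.8, 1.8] [-2.0, -3.8, 1.8]
```

jog_arm(motion=[{"fingers":1.5,"linear":[-2.1,-0.1,-3.7],"roll":0},{"fingers":1.5,"linear":[-2.1,-0.1,-3.7],"roll":0},{"fingers":1.5,"linear":[-2.1,-0.1,-3.7],"roll":0},{"fingers":1.5,"linear":[-2.1,-0.1,-3.7],"roll":0},{"fingers":1.5,"linear":[-2.1,-0.1,-3.7],"roll":0},{"fingers":1.5,"linear":[-2.1,-0.1,-3.7],"roll":0}])

```text
time_s: 32.7
ee_pos: [0.5364, 0.1315, 0.4514]
ee_rot: [0.486, 2.55, -0.134]
ft_force: [0.3, 1.2, -2.8]
grip_width: 0.0222
grasp_force: 40.0
```

```bash
python3 -c "
from plan import *
o,T,r=snap('side','wrist')
plan([.6,-.1,.46])
plan([.638,-.318,.46])
"
```

```text
t 32.7 p [0.5364 0.1315 0.4514] yaw 158.3 tilt 31.62 f [ 0.3  1.2 -2.8] w 0.0222 g 40.0 q [-1.37  -0.074  0.758  1.897  0.588  1.045  0.353]
N 6 roll/row 0.0
[-2.1, -3.2, 1.2] [-2.1, -3.2, 1.2] [-2.1, -3.2, 1.2] [-2.1, -3.2, 1.2] [-2.1, -3.2, 1.2] [-2.1, -3.2, 1.2] 
N 10 roll/row 0.0
[-2.2, -3.8, 1.3] [-2.2, -3.8, 1.3] [-2.2, -3.8, 1.3] [-2.2, -3.8, 1.3] [-2.2, -3.8, 1.3] [-2.2, -3.8, 1.3] [-2.2, -3.8, 1.3] [-2.2, -3.8, 1.3] [-2.2, -3.8, 1.3] [-2.2, -3.8, 1.3]
```

jog_arm(motion=[{"fingers":1.5,"linear":[-2.2,-3.8,1.3],"roll":0},{"fingers":1.5,"linear":[-2.2,-3.8,1.3],"roll":0},{"fingers":1.5,"linear":[-2.2,-3.8,1.3],"roll":0},{"fingers":1.5,"linear":[-2.2,-3.8,1.3],"roll":0},{"fingers":1.5,"linear":[-2.2,-3.8,1.3],"roll":0},{"fingers":1.5,"linear":[-2.2,-3.8,1.3],"roll":0},{"fingers":1.5,"linear":[-2.2,-3.8,1.3],"roll":0},{"fingers":1.5,"linear":[-2.2,-3.8,1.3],"roll":0}])

```text
time_s: 33.6
ee_pos: [0.6054, -0.1892, 0.4517]
ee_rot: [0.483, 2.562, -0.129]
ft_force: [-0.1, 0.8, -2.4]
grip_width: 0.0224
grasp_force: 39.6
```

```bash
python3 -c "
from plan import *
o,T,r=snap()
plan([.637,-.322,.25])
"
```

```text
t 33.6 p [ 0.6054 -0.1892  0.4517] yaw 158.6 tilt 30.94 f [-0.1  0.8 -2.4] w 0.0224 g 39.6 q [-0.965  0.084  1.251  1.817 -0.039  0.76   1.482]
N 6 roll/row 0.0
[0.6, -1.9, 3.5] [0.6, -1.9, 3.5] [0.6, -1.9, 3.5] [0.6, -1.9, 3.5] [0.6, -1.9, 3.5] [0.6, -1.9, 3.5]
```

jog_arm(motion=[{"fingers":1.5,"linear":[0.6,-1.9,3.5],"roll":0},{"fingers":1.5,"linear":[0.6,-1.9,3.5],"roll":0},{"fingers":1.5,"linear":[0.6,-1.9,3.5],"roll":0},{"fingers":1.5,"linear":[0.6,-1.9,3.5],"roll":0},{"fingers":1.5,"linear":[0.6,-1.9,3.5],"roll":0},{"fingers":1.5,"linear":[0.6,-1.9,3.5],"roll":0}])

```text
time_s: 34.2
ee_pos: [0.6345, -0.3248, 0.2509]
ee_rot: [0.489, 2.563, -0.131]
ft_force: [0.7, -0.6, -2.2]
grip_width: 0.0221
grasp_force: 39.7
```

```bash
python3 -c "
from plan import *
o,T,r=snap('wrist');print(np.round(T,3))
P=r['wrist']['pixels'].astype(int);m=(P.sum(2)<190)&(P[:,:,0]>P[:,:,2]+12)
plan([.637,-.322,.135]);plan([.637,-.322,.112])
"
```

```text
t 34.2 p [ 0.6345 -0.3248  0.2509] yaw 158.4 tilt 30.85 f [ 0.7 -0.6 -2.2] w 0.0221 g 39.7 q [-0.09   0.471  0.674  1.878 -0.819  0.453  2.314]
[[-0.798  0.367  0.478  0.635]
 [ 0.317  0.93  -0.186 -0.325]
 [-0.513  0.003 -0.859  0.251]
 [ 0.     0.     0.     1.   ]]
N 3 roll/row 0.0
[1.8, 0.3, 3.2] [1.8, 0.3, 3.2] [1.8, 0.3, 3.2] 
N 3 roll/row 0.0
[2.2, 0.3, 3.9] [2.2, 0.3, 3.9] [2.2, 0.3, 3.9]
```

jog_arm(motion=[{"fingers":1.5,"linear":[1.7,0.2,3.2],"roll":0},{"fingers":1.5,"linear":[1.8,0.2,3.2],"roll":0},{"fingers":1.5,"linear":[1.8,0.2,3.2],"roll":0},{"fingers":1.5,"linear":[0.5,0,1.0],"roll":0}])

```text
time_s: 34.65
ee_pos: [0.6392, -0.3179, 0.1275]
ee_rot: [0.489, 2.569, -0.128]
ft_force: [-0.1, 1.2, -2.6]
grip_width: 0.0224
grasp_force: 39.8
```

```bash
python3 -c "
from plan import *
o,T,r=snap()
plan([.637,-.322,.106],step=.006)
"
```

```text
t 34.65 p [ 0.6392 -0.3179  0.1275] yaw 158.4 tilt 30.51 f [-0.1  1.2 -2.6] w 0.0224 g 39.8 q [ 0.161  0.611  0.325  1.927 -1.152  0.208  2.665]
N 4 roll/row 0.0
[0.3, -0.1, 0.5] [0.3, -0.1, 0.5] [0.3, -0.1, 0.5] [0.3, -0.1, 0.5]
```

```bash
python3 -c "
from plan import *
plan([.660,-.322,.110],step=.008)
"
```

```text
N 4 roll/row 0.0
[-0.2, 0.1, 0.6] [-0.2, 0.1, 0.6] [-0.2, 0.1, 0.6] [-0.2, 0.1, 0.6]
```

jog_arm(motion=[{"fingers":1.5,"linear":[-0.3,0.1,0.6],"roll":0},{"fingers":1.5,"linear":[-0.2,0.1,0.6],"roll":0},{"fingers":1.5,"linear":[-0.2,0.1,0.6],"roll":0},{"fingers":1.5,"linear":[-0.2,0.1,0.5],"roll":0}])

```text
time_s: 35.05
ee_pos: [0.6638, -0.3233, 0.1194]
ee_rot: [0.485, 2.559, -0.132]
ft_force: [-0.6, 0.9, -3.3]
grip_width: 0.0223
grasp_force: 39.8
```

```bash
python3 -c "
from plan import *
o,T,r=snap();print(T[:3,2])
plan([.662,-.322,.105],step=.004)
"
```

```text
t 35.05 p [ 0.6638 -0.3233  0.1194] yaw 158.5 tilt 31.13 f [-0.6  0.9 -3.3] w 0.0223 g 39.8 q [ 0.156  0.656  0.326  1.875 -1.17   0.209  2.666]
[ 0.48186814 -0.18733458 -0.85598414]
N 4 roll/row 0.0
[0.2, 0.0, 0.3] [0.2, 0.0, 0.3] [0.2, 0.0, 0.3] [0.2, 0.0, 0.3]
```

jog_arm(motion=[{"fingers":1.5,"linear":[0.2,0,0.4],"roll":0},{"fingers":1.5,"linear":[0.2,0,0.4],"roll":0},{"fingers":1.5,"linear":[0.1,0,0.3],"roll":0}])

```text
time_s: 35.35
ee_pos: [0.6646, -0.3236, 0.1069]
ee_rot: [0.485, 2.559, -0.132]
ft_force: [0.4, -0.6, -3.1]
grip_width: 0.0227
grasp_force: 39.8
```

```bash
python3 -c "
from plan import *
o,T,r=snap();print(T[:3,2])
"
```

```text
t 35.35 p [ 0.6646 -0.3236  0.1069] yaw 158.5 tilt 31.09 f [ 0.4 -0.6 -3.1] w 0.0227 g 39.8 q [ 0.169  0.676  0.309  1.874 -1.25   0.195  2.747]
[ 0.48133048 -0.18698178 -0.8563637 ]
```

jog_arm(motion=[{"fingers":1.5,"linear":[-0.1,0,0.3],"roll":0}])

```text
time_s: 35.45
ee_pos: [0.6679, -0.3258, 0.107]
ee_rot: [0.487, 2.556, -0.134]
ft_force: [-5.7, 3.8, 18.1]
grip_width: 0.0222
grasp_force: 39.7
```

```bash
python3 -c "
from plan import *
o,T,r=snap('side','top','wrist');print(T[:3,2]);pickle.dump((o,T,r),open('d5.pkl','wb'))
"
```

```text
t 35.45 p [ 0.6679 -0.3258  0.107 ] yaw 158.4 tilt 31.3 f [-5.7  3.8 18.1] w 0.0222 g 39.7 q [ 0.172  0.681  0.307  1.866 -1.251  0.195  2.747]
[ 0.48383335 -0.18904363 -0.85449856]
```

jog_arm(motion=[{"fingers":2.6,"linear":[0,0,0],"roll":0},{"fingers":3.2,"linear":[0,0,0],"roll":0},{"fingers":6,"linear":[0,0,0],"roll":0},{"fingers":6,"linear":[0,0,0],"roll":0},{"fingers":6,"linear":[0,0,0],"roll":0},{"fingers":6,"linear":[0,0,-1.5],"roll":0},{"fingers":6,"linear":[0,0,-3],"roll":0},{"fingers":6,"linear":[0,0,-4],"roll":0}])

```text
time_s: 36.4
ee_pos: [0.6246, -0.3082, 0.1769]
ee_rot: [0.487, 2.562, -0.131]
ft_force: [-0.0, 0.3, 0.2]
grip_width: 0.0601
grasp_force: 0.0
```

jog_arm(motion=[{"fingers":6,"linear":[0,0,-4],"roll":0},{"fingers":6,"linear":[0,0,-4],"roll":0},{"fingers":6,"linear":[0,0,-4],"roll":0},{"fingers":6,"linear":[0,0,0],"roll":0},{"fingers":6,"linear":[0,0,0],"roll":0}])

```text
time_s: 36.9
ee_pos: [0.5684, -0.2853, 0.2808]
ee_rot: [0.484, 2.559, -0.13]
ft_force: [-0.2, 0.2, -1.1]
grip_width: 0.0601
grasp_force: 0.0
```

```bash
python3 -c "
from door import *
o,T,r=door();r['side']=bot.read_camera('side')
d0=pickle.load(open('d0.pkl','rb'))
def brass(c,x0,x1,y0,y1):
  h=cv2.cvtColor(c['pixels'],cv2.COLOR_RGB2HSV);m=np.zeros(h.shape[:2],np.uint8);m[y0:y1,x0:x1]=cv2.inRange(h,(18,90,60),(34,255,255))[y0:y1,x0:x1]
  ys,xs=np.nonzero(m);return len(xs),xs.mean(),ys.mean()
s=r['side'];t=r['top']
for n,c in (('side',s),('top',t)):
  for z in(.012,.042,.152): print(n,z,proj(c,np.array([.6587,-.322,z])).round(1))
  h=c['pixels'].astype(int);u,v=proj(c,np.array([.6587,-.322,.08])).astype(int)
  sub=h[v-25:v+26,u-25:u+26];sat=(sub.max(2)-sub.min(2)>50);dk=sub.sum(2)<200
  for k,m in(('sat',sat),('dark',dk)):
    ys,xs=np.nonzero(m);print(k,len(xs),(xs.mean()+u-25).round(1) if len(xs) else 0,(ys.mean()+v-25).round(1) if len(xs) else 0)
# change vs start in side picture inside the cabinet & pot/case
for nm,p in (('jar',(.624,.065,.1)),('candle',(.644,.197,.16)),('bellold',(.635,.126,.1)),('pot',(.441,-.358,.05)),('case',(.46,.537,.06))):
  for n,c in(('side',s),('top',t)):
    u,v=proj(c,np.array(p)).astype(int);a=d0[n]['pixels'][v-8:v+9,u-8:u+9].astype(int);b=c['pixels'][v-8:v+9,u-8:u+9].astype(int);print(nm,n,np.abs(a-b).mean().round(1))
"
```

```text
t 36.9 p [ 0.5684 -0.2853  0.2808] yaw 158.5 tilt 31.13 f [-0.2  0.2 -1.1] w 0.0601 g 0.0 q [-0.335  0.316  0.897  2.046 -0.753  0.441  2.282]
bar 140 159 167.8 229.3357142857143
side 0.012 [153.3 157.5]
side 0.042 [151.3 154.3]
side 0.152 [143.  141.1]
sat 1356 141.1 146.8
dark 0 0 0
top 0.012 [361. 180.]
top 0.042 [363.  178.3]
top 0.152 [370.9 171.3]
sat 1149 366.5 162.7
dark 192 362.7 190.8
jar side 2.3
jar top 17.7
candle side 9.5
candle top 17.0
bellold side 25.8
bellold top 26.0
pot side 62.8
pot top 38.2
case side 43.4
case top 40.7
```

```bash
python3 -c "
from plan import *
plan([.35,-.60,.40])
"
```

```text
N 9 roll/row 0.0
[0.1, -4.1, -1.7] [0.1, -4.1, -1.7] [0.1, -4.1, -1.7] [0.1, -4.1, -1.7] [0.1, -4.1, -1.7] [0.1, -4.1, -1.7] [0.1, -4.1, -1.7] [0.1, -4.1, -1.7] [0.1, -4.1, -1.7]
```

jog_arm(motion=[{"fingers":6,"linear":[0,-0.5,-4.5],"roll":0},{"fingers":6,"linear":[0.1,-4.1,-1.7],"roll":0},{"fingers":6,"linear":[0.1,-4.1,-1.7],"roll":0},{"fingers":6,"linear":[0.1,-4.1,-1.7],"roll":0},{"fingers":6,"linear":[0.1,-4.1,-1.7],"roll":0},{"fingers":6,"linear":[0.1,-4.1,-1.7],"roll":0},{"fingers":6,"linear":[0.1,-4.1,-1.0],"roll":0},{"fingers":6,"linear":[0.1,-4.1,-1.0],"roll":0}])

```text
time_s: 37.8
ee_pos: [0.3825, -0.5293, 0.4033]
ee_rot: [0.486, 2.561, -0.131]
ft_force: [1.0, 0.1, 0.3]
grip_width: 0.0599
grasp_force: 0.0
```

```bash
python3 -c "
from door import *
o,T,r=door();r['side']=bot.read_camera('side')
d0=pickle.load(open('d0.pkl','rb'))
s=r['side'];t=r['top'];cv2.imwrite('pics/end_top.png',t['pixels'][:,:,::-1])
for nm,p in (('jar',(.624,.065,.1)),('candle',(.644,.197,.16)),('pot',(.441,-.358,.05)),('case',(.46,.537,.06))):
  for n,c in(('side',s),('top',t)):
    u,v=proj(c,np.array(p)).astype(int);a=d0[n]['pixels'][v-8:v+9,u-8:u+9].astype(int);b=c['pixels'][v-8:v+9,u-8:u+9].astype(int);print(nm,n,np.abs(a-b).mean().round(1))
hsv=cv2.cvtColor(t['pixels'],cv2.COLOR_RGB2HSV)
for nm,(x0,x1,y0,y1),lo,hi,z in (('case',(90,170,195,260),(8,90,150),(25,255,255),.068),('case2',(85,165,195,260),(8,80,90),(25,255,255),.068),('pot',(360,395,222,255),(0,0,170),(180,50,255),.09)):
    m=np.zeros(t['pixels'].shape[:2],np.uint8);m[y0:y1,x0:x1]=cv2.inRange(hsv,lo,hi)[y0:y1,x0:x1]
    cs,_=cv2.findContours(m,0,2)
    if not cs: print(nm,'none');continue
    c=max(cs,key=cv2.contourArea);q=cv2.minAreaRect(c);print(nm,cv2.contourArea(c),np.round(q[0],1),np.round(q[1],1),cv2.boxPoints(q).round().tolist())
# bell on the sheet: brass and dark pixels against white
for n,c,w in(('side',s,(125,195,120,185)),('top',t,(330,392,155,212))):
    h=cv2.cvtColor(c['pixels'],cv2.COLOR_RGB2HSV)[w[2]:w[3],w[0]:w[1]];b=cv2.inRange(h,(18,110,70),(34,255,255));P=c['pixels'][w[2]:w[3],w[0]:w[1]].astype(int);k=((P.sum(2)<210)&(P[:,:,0]>P[:,:,2]+8)).astype(np.uint8)
    for z,m in(('brass',b),('dark',k)):
        cs,_=cv2.findContours(m,0,2)
        if cs: x=max(cs,key=cv2.contourArea);print(n,z,cv2.contourArea(x),np.array(cv2.boundingRect(x))+[w[0],w[2],0,0])
    print([proj(c,np.array([.6587,-.322,z])).round(1).tolist() for z in(.012,.072,.092,.152)])
"
```

```text
t 37.8 p [ 0.3825 -0.5293  0.4033] yaw 158.4 tilt 30.97 f [1.  0.1 0.3] w 0.0599 g 0.0 q [ 0.236  0.287  0.998  1.771 -0.789  0.952  2.754]
bar 136 158 167.81617647058823 230.1764705882353
jar side 1.8
jar top 17.7
candle side 9.0
candle top 17.2
pot side 3.5
pot top 3.3
case side 44.0
case top 39.4
case 1360.5 [128.6 227.5] [46.4 32.8] [[102.0, 238.0], [110.0, 206.0], [155.0, 217.0], [147.0, 249.0]]
case2 5039.0 [124.5 227. ] [64. 79.] [[85.0, 195.0], [164.0, 195.0], [164.0, 259.0], [85.0, 259.0]]
pot 135.5 [379. 238.] [20. 20.] [[369.0, 228.0], [389.0, 228.0], [389.0, 248.0], [369.0, 248.0]]
side brass 141.5 [148 149  15  15]
[[153.3, 157.5], [149.2, 150.9], [147.7, 148.6], [143.0, 141.1]]
top brass 128.5 [354 175  15  14]
top dark 31.5 [330 177   4  34]
[[361.0, 180.0], [365.0, 176.5], [366.4, 175.2], [370.9, 171.3]]
```

```bash
python3 -c "
from door import *
o,T,r=door();r['side']=bot.read_camera('side')
for n in('side','top'):
  c=r[n];print(n)
  for z in np.arange(.02,.19,.015):
    u,v=np.round(proj(c,np.array([.6587,-.322,z]))).astype(int);print(round(z,3),(u,v),c['pixels'][v,u])
"
```

```text
t 37.9 p [ 0.3752 -0.5359  0.4045] yaw 157.7 tilt 31.0 f [-0.9 -0.4 -0.4] w 0.0598 g 0.0 q [ 0.246  0.287  1.001  1.77  -0.786  0.949  2.751]
bar 137 159 167.67153284671534 229.78832116788323
side
0.02 (np.int64(153), np.int64(157)) [190 154  85]
0.035 (np.int64(152), np.int64(155)) [197 159  84]
0.05 (np.int64(151), np.int64(153)) [213 171  86]
0.065 (np.int64(150), np.int64(152)) [223 180  88]
0.08 (np.int64(149), np.int64(150)) [172 138  85]
0.095 (np.int64(147), np.int64(148)) [183 170 149]
0.11 (np.int64(146), np.int64(146)) [160 146 127]
0.125 (np.int64(145), np.int64(145)) [182 169 148]
0.14 (np.int64(144), np.int64(143)) [170 152 131]
0.155 (np.int64(143), np.int64(141)) [229 218 194]
0.17 (np.int64(142), np.int64(139)) [253 251 238]
0.185 (np.int64(140), np.int64(137)) [159 116  79]
top
0.02 (np.int64(362), np.int64(180)) [173 142  81]
0.035 (np.int64(363), np.int64(179)) [136 107  64]
0.05 (np.int64(364), np.int64(178)) [58 39 28]
0.065 (np.int64(365), np.int64(177)) [61 36 26]
0.08 (np.int64(366), np.int64(176)) [58 38 25]
0.095 (np.int64(367), np.int64(175)) [62 43 29]
0.11 (np.int64(368), np.int64(174)) [91 57 41]
0.125 (np.int64(369), np.int64(173)) [121  78  50]
0.14 (np.int64(370), np.int64(172)) [127  92  73]
0.155 (np.int64(371), np.int64(171)) [220 209 201]
0.17 (np.int64(372), np.int64(170)) [255 255 251]
0.185 (np.int64(373), np.int64(169)) [255 255 253]
```

The dark handle lies along the vertical line above the cup and ends at about 0.15 m, so the bell is standing upright. The door has not moved.

```bash
python3 -c "
from workcell import bot
print(bot.finish_job())"
```

```text
the job is handed in; nothing more can be done
None
```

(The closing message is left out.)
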